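Load the seasoning board and swing it home

ROBOT

A 6-joint arm with a two-finger parallel gripper is mounted at the origin on the work surface. World frame = base frame: x ahead of the robot, y to its left, z up, the work surface at z = 0. Lengths are in m, angles in rad, forces in N, time in s.
With the tool pointing down it reaches from about 0.35 to 0.975 m from the base axis. Payload 4.9 kg.
Tool frame: the origin (TCP) lies at the very end of the fingers, on their centre line; the grasp point (between the pads) lies 19 mm behind it (ctrl.grasp_offset is the distance from the TCP to the grasp point, in m); y points along the fingers, z is the direction in which the jaws open and shut, and the axes are right-handed (so a half turn about y gives the same grasp; the last joint's range is limited). The gripper opens to 85 mm and grips with 20 to 120 N. Pads are 22 mm wide; open, the fingers measure 114 mm over their backs; the gripper's body (76 mm by 85 mm) begins 54 mm behind the grasp point. The pads swing forward as they close: fully open they stand 13 mm farther back than shut.
Start: joints at [-1.27, 0.053, 1.613, -0, 1.476, -0.119], TCP at [0.255, -0.571, 0.231] pointing down, gripper open.
Joint ranges: [-3.01, 3.01], [-1.01, 2.22], [0.06, 2.58], [-1.02, 4.17], [0.09, 2.62], [-3.14, 3.14]. Speed limits (rad/s): [2.57, 2.57, 3.14, 3.14, 3.14, 3.14].

INTERFACE

Orientations are given as a rotation vector (axis times angle).
In Python, from station import ctrl, eyes, finish_job, find_in, regions_of, pinpoint gives the robot as it stands.
- The arm moves only by the tool play_rows, never from a script. Its argument "moves" is a list of rows, each an object of numbers: "x", "y", "z": the shift along the world's x, y, z in cm; "turn": the turn about the world's z in degrees; "jaw": the finger opening in cm, from 0 to 8.54. A call has 1 to 8 rows; each row shifts and turns the commanded pose from where the row before left it; what a row does not reach is not made up. A row lasts 1/12 s, in which the tool goes at most 41.7 mm and 7.16 degrees, less where a joint would pass 70% of its speed; a pose out of reach is approached as far as the arm can. A call is refused whole if a number of a shift passes 4.17 or a number of a turn 7.16, either way. A call with a gripper value outside its range is refused whole. The fingers move at their own pace and stop on an object; "squeeze" is the grip in N (left out, the last holds). Time passes only in rows, so rows that do not move let the fingers close. It gives the time, the measured TCP pose, the force and the opening at its end, in the units of the state.
- ctrl.get_obs(): the state, without advancing time (a new reading comes with each control period).
- eyes.get_image(name): name is "side" or "top"; returns a dict with "img" (480x640x3 uint8, red, green, blue), "camera_matrix" (3x3 intrinsics, pixels), "cam_to_world" (4x4, takes a point from camera to world coordinates). Camera axes: x right, y up, looking along -z (the intrinsics and any distortion apply to the point x, -y, -z); pixel columns grow to the right and rows downward; lengths in m; the calibration is good to about 2 mm. A picture is of the moment at which its call begins. There is no depth.
- finish_job(): hands the job in, once; it reports no verdict.
Trained networks look in the newest picture that a camera, given by its name, has taken for a name from the list of things; names that differ only in an ending like _2 or _b are one class to them, and where a whole thing is asked for, a point or a joint stands for the part that bears it (a point fixed in the world has none). Each returns a list of dicts, best first, with "score" (0 to 1); they miss things now and then, are a little off and sometimes report something else, mostly with a low value. They report only what shows in the picture. A call takes as long as a camera call. They do not tell look-alikes from the thing itself.
- find_in(camera, query): "point" ([column, row] in pixels, amid what is visible of it).
- regions_of(camera, query): "pixels" (480x640 bool, what is visible of it) and "point" ([column, row] in pixels, amid what is visible of it).
- pinpoint(camera, query): "point" ([column, row] in pixels: a listed point, or the origin of a listed thing).
The state is a dict: "t": time; "q": joint angles; "dq": joint speeds; "effort": joint torques, N m; "tool_pos": TCP position; "tool_rot": TCP orientation; "contact_force": force on the tool from outside, world axes, zero at the start; "wrist_torque": the same for the moment, N m; "opening": finger opening in m.
Only numpy, scipy, OpenCV 4.12 (cv2) and the standard library are available. Lean on these libraries where they do the work, as an engineer would, in place of code of your own. Each camera call takes 0.05 s, during which the arm holds its last target.

TASK

Get the pizza station ready for service: put the pastry brush that lies behind the board into the utensil tray, and stand the seasoning pots that are there in their wells on the swung-out board, each in the well of its own size and one after another from the largest to the smallest, so that you work outward from the oil crock and leave the well of a missing pot empty. Then push near the board's free end to swing the loaded board about its heavy crock end, which stays in its cradle, until the board lies flat along the rail with its heel up against the stop and every pot upright in its well. Last of all press the service bell right down once, let it come up, and leave all the other things on the bench alone.

Things in the scene. Friction and masses are not known exactly. Their poses are not given: they have to be found in the camera images.
- board: seasoning board: loose wooden plank lying flat, 110 wide, 22 thick, 430 long, about 1.5 kg, most of it at the heel. Origin: underside, on the oil crock's axis; z up; -y runs along the plank to the free end. Long sides at x = +55 (rail side) and -55 mm. Round heel, radius 55 mm about the origin. Too wide to grip: push its edge; pushed sideways near the free end it turns about the heel
- crock_top (a point): top of the heavy white stoneware oil crock with cork lid, 84 mm across, let into the board's heel; 105 mm above the bench, straight above the board's origin
- free_end (a point): middle of the board's square free end, on the underside, 375 mm from the board's origin; plain wood for the last 56 mm. The waxed underside glides on the bench (friction about 0.3): some 2 to 7 N moves it here
- dock: cradle of battens fixed to the bench, 30 mm tall: rail on the far side, stop across its left end, slanting cheek at the robot's side of the stop, 6 mm clear of the round heel. Origin, axes: the board's when home. Rail face x = 55, y = 80 to -420; stop face y = 56, x = -50 to 55; cheek within x -72 to -33, y 20 to 58. The board starts at yaw -0.35 to -0.49 to the dock, free end towards the robot
- brush: pastry brush lying flat in the gap between the board and the rail, near the free end, roughly along the rail; 210 mm long, 16 mm thick, 80 g. Origin: underside, middle of the length. +x points to the bristles. Flat wooden handle 26 mm wide from x = -105 to +20 mm, then a steel ferrule and bristles up to 44 mm wide
- brush_mid (a point): middle of the brush, 8 mm above its underside
- utensil_tray: open steel tray fixed on the bench on the left, 280 (its x) x 130 (its y) x 36 mm tall, walls 5 mm, floor 5 mm. Origin: centre of the underside
- bell_top (a point): top of the plunger of the service bell, a steel dome 80 mm across fixed to the bench; the plunger button is 18 mm across and its top 55 mm above the bench. Press straight down
- bell_plunger (a joint): travel of the bell's plunger in m, 0 up, 0.005 fully down; sprung, 1 N to start, 3.5 N when down; it rings when fully down (past 4 mm) and comes up by itself
- pot_a: the largest of the lidded seasoning pots, a white stoneware cylinder with a wooden lid, 62 mm in diameter, 78 mm tall with the lid, upright on the bench (may be absent; the lids are fast). Origin: centre of the underside, z up
- well_a (a point): centre of the floor of the largest well of the board, 69 mm in diameter, 95 mm from the crock's axis towards the free end; its floor is 10 mm above the board's underside and the board's top 12 mm above that
- pot_b: the second largest of the lidded seasoning pots, a white stoneware cylinder with a wooden lid, 54 mm in diameter, 68 mm tall with the lid, upright on the bench (may be absent; the lids are fast). Origin: centre of the underside, z up
- well_b (a point): centre of the floor of the second largest well of the board, 61 mm in diameter, 170 mm from the crock's axis towards the free end; its floor is 10 mm above the board's underside and the board's top 12 mm above that
- pot_c: the second smallest of the lidded seasoning pots, a white stoneware cylinder with a wooden lid, 46 mm in diameter, 58 mm tall with the lid, upright on the bench (may be absent; the lids are fast). Origin: centre of the underside, z up
- well_c (a point): centre of the floor of the second smallest well of the board, 53 mm in diameter, 237 mm from the crock's axis towards the free end; its floor is 10 mm above the board's underside and the board's top 12 mm above that
- pot_d: the smallest of the lidded seasoning pots, a white stoneware cylinder with a wooden lid, 38 mm in diameter, 48 mm tall with the lid, upright on the bench (may be absent; the lids are fast). Origin: centre of the underside, z up
- well_d (a point): centre of the floor of the smallest well of the board, 45 mm in diameter, 296 mm from the crock's axis towards the free end; its floor is 10 mm above the board's underside and the board's top 12 mm above that
- shaker: bystander, leave alone: small steel salt shaker, 34 mm across, 66 mm tall, standing among the pots. Origin: centre of the underside
- pepper_mill: bystander, leave alone: dark wooden pepper mill, 54 mm across, 160 mm tall. Origin: centre of the underside
- spice_tin: bystander, leave alone: plain metal tin, 52 mm across, 85 mm tall. Origin: centre of the underside
- dough_cutter: bystander, leave alone: flat steel dough cutter, 110 x 75 x 18 mm. Origin: centre of the underside
Mind the look-alikes: they are no part of the job. What is shaped like the pot_b but purple or turquoise is not meant. What is shaped like the pot_d but pink is not meant.

How it is judged:
On the way, in this order (a step that is already met when the one before it is completed fails the run):
1. the largest pot stands released in its own well (horizontal distance between pot_a and well_a below 0.008 m and z of pot_a in the frame of well_a below 0.004 m and angle between pot_a's own z axis and vertical below 0.1 rad and contact force between the fingers and pot_a below 0.3 N and linear speed of pot_a below 0.03 m/s), for 0.3 s.
2. the second largest pot stands released in its own well (horizontal distance between pot_b and well_b below 0.008 m and z of pot_b in the frame of well_b below 0.004 m and angle between pot_b's own z axis and vertical below 0.1 rad and contact force between the fingers and pot_b below 0.3 N and linear speed of pot_b below 0.03 m/s), for 0.3 s.
3. the second smallest pot stands released in its own well (horizontal distance between pot_c and well_c below 0.008 m and z of pot_c in the frame of well_c below 0.004 m and angle between pot_c's own z axis and vertical below 0.1 rad and contact force between the fingers and pot_c below 0.3 N and linear speed of pot_c below 0.03 m/s), for 0.3 s.
4. the smallest pot stands released in its own well (horizontal distance between pot_d and well_d below 0.008 m and z of pot_d in the frame of well_d below 0.004 m and angle between pot_d's own z axis and vertical below 0.1 rad and contact force between the fingers and pot_d below 0.3 N and linear speed of pot_d below 0.03 m/s), for 0.3 s.
5. the loaded board lies home along the rail, heel at the stop, with every pot in its well (x of each of board, free_end in the frame of dock above -0.015 m and y of board in the frame of dock above -0.015 m and angle between the y axis of board and the y axis of dock, either way round below 0.05 rad and height (world z) of board below 0.006 m and linear speed of board below 0.02 m/s and horizontal distance between pot_a and well_a below 0.008 m and z of pot_a in the frame of well_a below 0.004 m and angle between each of pot_a, pot_b, pot_c, pot_d's own z axis and vertical below 0.1 rad and horizontal distance between pot_b and well_b below 0.008 m and z of pot_b in the frame of well_b below 0.004 m and horizontal distance between pot_c and well_c below 0.008 m and z of pot_c in the frame of well_c below 0.004 m and horizontal distance between pot_d and well_d below 0.008 m and z of pot_d in the frame of well_d below 0.004 m), for 0.3 s.
6. the bell is rung with the board home (x of each of board, free_end in the frame of dock above -0.015 m and y of board in the frame of dock above -0.015 m and angle between the y axis of board and the y axis of dock, either way round below 0.05 rad and height (world z) of board below 0.006 m and linear speed of board below 0.02 m/s and value of joint bell_plunger above 0.004 m).
At the end, for the whole second after the job is handed in: Board flat, within 3 degrees of the rail, both ends within 15 mm of it, heel within 15 mm of the stop; every pot present upright on the floor of its own well, within 8 mm of its centre; brush lengthwise inside the utensil tray; bell plunger up; all released and at rest (all of step 5 and x of brush_mid in the frame of utensil_tray between -0.035 and 0.035 m and y of brush_mid in the frame of utensil_tray between -0.06 and 0.06 m and z of brush_mid in the frame of utensil_tray below 0.032 m and angle between the x axis of brush and the x axis of utensil_tray, either way round below 0.4 rad and linear speed of each of brush, pot_a, pot_b, pot_c, pot_d below 0.03 m/s and contact force between the fingers and pot_a below 0.3 N and contact force between the fingers and pot_b below 0.3 N and contact force between the fingers and pot_c below 0.3 N and contact force between the fingers and pot_d below 0.3 N and value of joint bell_plunger below 0.002 m); the robot touches nothing.
It fails at once if the board's crock end is dragged more than 50 mm from where it was (distance of board from where it was at the start of the episode above 0.05 m).
It fails at once if another thing on the bench is knocked over or shoved more than 40 mm (distance of any of shaker, pepper_mill, spice_tin, dough_cutter from where it was at the start of the episode above 0.04 m or angle between any of shaker, pepper_mill, spice_tin, dough_cutter's own z axis and vertical above 0.6 rad).
Of pot_a, pot_b, pot_c, pot_d only 3 to 4 are there at a start; the rules pass over those that are not, and their reading is None.
At some moment in a run one of pot_a, pot_b, pot_c, pot_d may be knocked a few centimetres aside while the robot is not near it.
Once in a run the grip may slacken for a moment while it holds something.
It also fails if it takes over 200 s, if anything falls off the work surface, if the arm or the gripper's body presses on something with over 40 N, if the wrist force passes 120 N, or if a joint passes its speed limit or range.

## Working session

There is one attempt and no reset: what is moved stays moved. The work goes in short steps, Python scripts to look and compute and a tool call to move; the robot and the scene stay as the last step left them, time stands still between calls to the robot, and variables do not carry over. Pictures are saved under pics/ and viewed, and the job is handed in when it is done.

Besides the shell and the picture viewer there is one more tool, called after "Emit:" by a JSON object that holds its "api" and its "payload", one argument or row to a line. play_rows: Moves the arm, as the interface text tells. Its arguments: {"type":"object","properties":{"moves":{"type":"array"},"squeeze":{"type":"number"}},"required":["moves"]}

```bash
ls; mkdir -p pics
cat > h.py <<'E'
import numpy as np, cv2
from station import ctrl, eyes, finish_job, find_in, regions_of, pinpoint
def snap(name,fn):
    r=eyes.get_image(name); cv2.imwrite(f'pics/{fn}.png',r['img'][:,:,::-1]); return r
def ray(r,p):
    K=np.array(r['camera_matrix']);T=np.array(r['cam_to_world'])
    d=np.linalg.solve(K,[p[0],p[1],1.0]); d=np.array([d[0],-d[1],-d[2]])
    return T[:3,3],T[:3,:3]@d
def at(r,p,z):
    o,d=ray(r,p); return o+d*(z-o[2])/d[2]
def proj(r,X):
    K=np.array(r['camera_matrix']);T=np.array(r['cam_to_world'])
    c=T[:3,:3].T@(np.array(X)-T[:3,3]); c=np.array([c[0],-c[1],-c[2]]); u=K@c; return u[:2]/u[2]
E
python3 - <<'E'
from h import *
for n in('side','top'):
    r=snap(n,n+'0'); print(n,r.keys(),np.round(r['camera_matrix'],1),np.round(r['cam_to_world'],3))
print(ctrl.get_obs())
E
```

```text
pics
side dict_keys(['img', 'camera_matrix', 'cam_to_world']) [[607.9   0.  307.5]
 [  0.  607.9 257.5]
 [  0.    0.    1. ]] [[ 0.992  0.074 -0.105  0.317]
 [-0.128  0.501 -0.856 -1.485]
 [-0.011  0.862  0.507  0.929]
 [ 0.     0.     0.     1.   ]]
top dict_keys(['img', 'camera_matrix', 'cam_to_world']) [[535.1   0.  310.2]
 [  0.  535.1 233.7]
 [  0.    0.    1. ]] [[-0.012  0.991 -0.132  0.351]
 [-1.    -0.014 -0.012 -0.079]
 [-0.014  0.131  0.991  1.348]
 [ 0.     0.     0.     1.   ]]
{'t': 0.1, 'q': array([-1.26999793e+00,  5.32724215e-02,  1.61418125e+00,  2.05947634e-05,
        1.47600085e+00, -1.18985698e-01]), 'dq': array([-0.00057757, -0.00335292, -0.002779  ,  0.00065634, -0.00142168,
       -0.00047017]), 'effort': array([ 4.55633244e-04, -3.94904673e+01, -3.71362281e+01, -1.61089688e-04,
        3.90100060e-03, -1.00852574e-05]), 'tool_pos': array([ 0.25456978, -0.57017788,  0.23018271]), 'tool_rot': array([-0.42406428,  1.9918237 , -1.98804742]), 'contact_force': array([ 0.2942497 , -0.77970098, -0.77660494]), 'wrist_torque': array([-0.00021561, -0.00782698,  0.00589142]), 'opening': 0.08568698093629026}
```

View pics/top0.png

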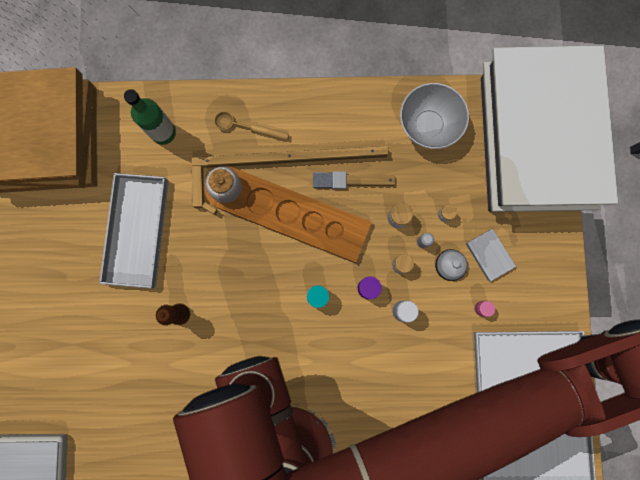

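View pics/side0.png

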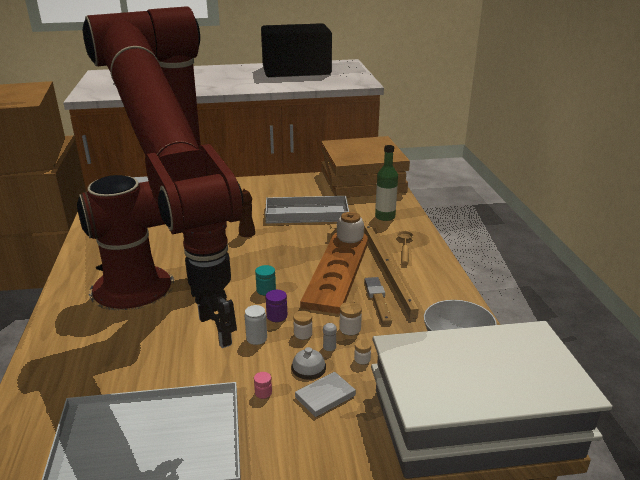

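The top view shows three wooden-lidded pots near (401,215), (449,213) and (404,263). The shaker is at (426,240), the bell at (452,264) and the white tin at (405,311). The brush lies at (355,181), between the board and the rail, and the tray is at (135,230). Next I'll measure these.

Run:
```python
from h import *
R={n:eyes.get_image(n) for n in('top','side')}
for n in R: 
    r=R[n]; i=r['img'][:,:,::-1]
    if n=='top': c=cv2.resize(i[150:340,370:520],None,fx=4,fy=4,interpolation=cv2.INTER_CUBIC); c=c[:600,:]
    else: c=cv2.resize(i[270:410,230:400],None,fx=4,fy=4,interpolation=cv2.INTER_CUBIC)
    cv2.imwrite(f'pics/z_{n}.png',c)
H=dict(pot_a=0,pot_b=0,pot_c=0,pot_d=0,board=0,crock_top=.105,free_end=0,dock=0,brush=0,brush_mid=.008,utensil_tray=0,bell_top=.055,well_a=.01,well_b=.01,well_c=.01,well_d=.01,shaker=0,pepper_mill=0,spice_tin=0,dough_cutter=0)
for q,z in H.items():
    for n in R:
        try: L=pinpoint(n,q)
        except Exception as e: print(q,n,e); continue
        print(q,n,[(round(float(d['score']),2),np.round(d['point'],1).tolist(),np.round(at(R[n],d['point'],z)[:2],3).tolist()) for d in L[:5] if d['score']>.2])
```

```text
pot_a top [(0.89, [400.3, 262.4], [0.454, -0.288]), (0.77, [443.2, 215.1], [0.573, -0.401]), (0.62, [398.3, 216.6], [0.571, -0.287]), (0.62, [319.0, 298.9], [0.365, -0.082]), (0.59, [480.0, 305.8], [0.343, -0.482])]
pot_a side [(0.96, [260.7, 392.5], [0.333, -0.48]), (0.81, [269.0, 291.7], [0.381, -0.084]), (0.74, [366.3, 361.4], [0.584, -0.41]), (0.74, [276.7, 315.9], [0.392, -0.2]), (0.63, [349.6, 331.3], [0.567, -0.292])]
pot_b top [(0.89, [400.3, 262.4], [0.454, -0.288]), (0.77, [443.2, 215.1], [0.573, -0.401]), (0.62, [398.3, 216.6], [0.571, -0.287]), (0.62, [319.0, 298.9], [0.365, -0.082]), (0.59, [480.0, 305.8], [0.343, -0.482])]
pot_b side [(0.96, [260.7, 392.5], [0.333, -0.48]), (0.81, [269.0, 291.7], [0.381, -0.084]), (0.74, [366.3, 361.4], [0.584, -0.41]), (0.74, [276.7, 315.9], [0.392, -0.2]), (0.63, [349.6, 331.3], [0.567, -0.292])]
pot_c top [(0.89, [400.3, 262.4], [0.454, -0.288]), (0.77, [443.2, 215.1], [0.573, -0.401]), (0.62, [398.3, 216.6], [0.571, -0.287]), (0.62, [319.0, 298.9], [0.365, -0.082]), (0.59, [480.0, 305.8], [0.343, -0.482])]
pot_c side [(0.96, [260.7,
[... 3046 characters left out ...]
 side [(0.96, [327.5, 292.6], [0.537, -0.127]), (0.94, [343.3, 254.7], [0.616, 0.068]), (0.85, [334.6, 268.8], [0.577, -0.008]), (0.65, [331.7, 282.5], [0.557, -0.079])]
shaker top [(0.6, [421.1, 240.5], [0.509, -0.343])]
shaker side [(0.91, [329.1, 347.5], [0.506, -0.347])]
pepper_mill top [(0.87, [182.2, 314.2], [0.331, 0.26])]
pepper_mill side [(0.65, [248.2, 235.3], [0.339, 0.253])]
spice_tin top [(0.6, [402.2, 310.1], [0.335, -0.289])]
spice_tin side [(0.64, [256.9, 336.6], [0.337, -0.28])]
dough_cutter top [(0.58, [490.3, 253.7], [0.473, -0.515]), (0.44, [458.5, 261.4], [0.455, -0.434])]
dough_cutter side [(0.71, [323.4, 395.6], [0.468, -0.508]), (0.5, [257.9, 336.3], [0.339, -0.279])]
```

View pics/z_top.png

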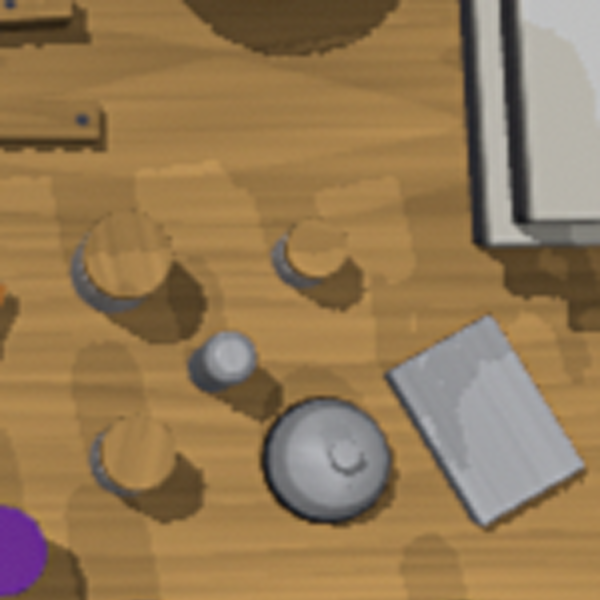

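View pics/z_side.png

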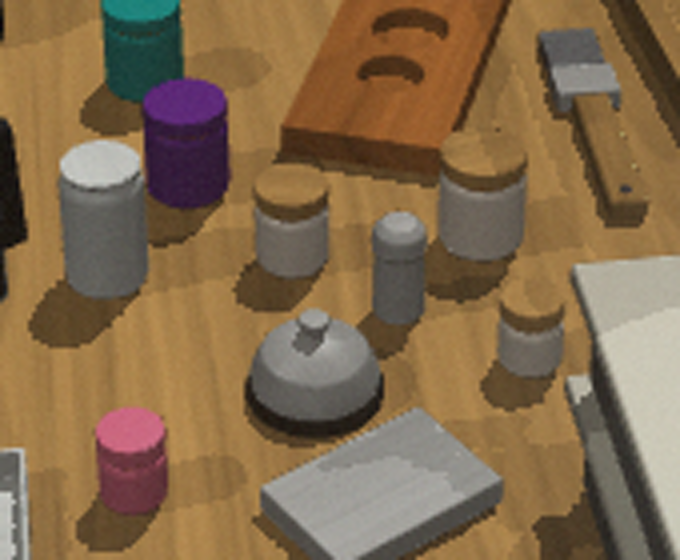

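```bash
cat >> h.py <<'E'
from scipy.optimize import least_squares
S=dict(a=(.062,.078),b=(.054,.068),c=(.046,.058),d=(.038,.048))
def cyl(r,x,y,d,h,z0=0):
    t=np.linspace(0,2*np.pi,64); P=[proj(r,[x+d/2*np.cos(u),y+d/2*np.sin(u),z]) for z in(z0,z0+h) for u in t]
    P=np.array(P); return np.r_[P.min(0),P.max(0)]
def box(m):
    v,u=np.nonzero(m); return np.array([u.min(),v.min(),u.max()+1,v.max()+1])-.0
E
python3 - <<'E'
from h import *
R={n:eyes.get_image(n) for n in('top','side')}
M={n:regions_of(n,'pot_a') for n in R}
for nm,(x,y) in dict(big=(.567,-.29),low=(.455,-.288),small=(.578,-.405),purple=(.39,-.2),teal=(.375,-.083),pink=(.338,-.481)).items():
    B={}
    for n in R:
        p=proj(R[n],[x,y,.03])
        c=[(np.hypot(*(np.array(d['point'])-p)),d) for d in M[n]]
        c=[k for k in c if k[0]<12]
        if c: 
            d=min(c,key=lambda k:k[0])[1]; B[n]=box(d['pixels'])
    for s,(D,Hh) in S.items():
        if not B: print(nm,'none'); break
        f=lambda q:np.concatenate([cyl(R[n],q[0],q[1],D,Hh)-B[n] for n in B])
        o=least_squares(f,[x,y]); print(nm,s,list(B),np.round(o.x,4),'rms',round(float(np.sqrt(np.mean(o.fun**2))),2))
E
```

```text
big a ['top', 'side'] [ 0.5674 -0.2872] rms 2.63
big b ['top', 'side'] [ 0.5683 -0.2866] rms 0.55
big c ['top', 'side'] [ 0.5692 -0.2858] rms 1.95
big d ['top', 'side'] [ 0.57   -0.2849] rms 4.15
low a ['top', 'side'] [ 0.4478 -0.2912] rms 4.96
low b ['top', 'side'] [ 0.4481 -0.2906] rms 2.76
low c ['top', 'side'] [ 0.4485 -0.2899] rms 0.87
low d ['top', 'side'] [ 0.4489 -0.2891] rms 1.94
small a ['top', 'side'] [ 0.572 -0.407] rms 7.35
small b ['top', 'side'] [ 0.5729 -0.4066] rms 4.94
small c ['top', 'side'] [ 0.5738 -0.4061] rms 2.56
small d ['top', 'side'] [ 0.5747 -0.4054] rms 0.45
purple a ['top', 'side'] [ 0.392  -0.2066] rms 2.59
purple b ['top', 'side'] [ 0.3923 -0.2058] rms 0.81
purple c ['top', 'side'] [ 0.3925 -0.205 ] rms 1.93
purple d ['top', 'side'] [ 0.3927 -0.204 ] rms 3.97
teal a ['top', 'side'] [ 0.3717 -0.0804] rms 2.32
teal b ['top', 'side'] [ 0.3718 -0.0792] rms 0.72
teal c ['top', 'side'] [ 0.3718 -0.0779] rms 1.95
teal d ['top', 'side'] [ 0.372  -0.0765] rms 3.87
pink a ['top', 'side'] [ 0.3384 -0.4871] rms 8.08
pink b ['top', 'side'] [ 0.3382 -0.4868] rms 5.54
pink c ['top', 'side'] [ 0.338  -0.4863] rms 3.06
pink d ['top', 'side'] [ 0.3379 -0.4857] rms 0.91
```

```bash
cat > meas.py <<'E'
from h import *
from scipy.optimize import minimize
from scipy.spatial.transform import Rotation as Ro
def fill(shape,P):
    cv2.fillConvexPoly(shape,cv2.convexHull(np.round(np.array(P)*16).astype(np.int32)),1,shift=4)
def board_mask(r,x,y,w):
    m=np.zeros((480,640),np.uint8); c,s=np.cos(w),np.sin(w)
    W=lambda p:[x+c*p[0]-s*p[1],y+s*p[0]+c*p[1],p[2]]
    t=np.linspace(0,2*np.pi,48)
    pts=[(sx*.055,-.375,z) for sx in(-1,1) for z in(0,.022)]+[(.055*np.cos(u),.055*np.sin(u),z) for u in t for z in(0,.022)]
    fill(m,[proj(r,W(p)) for p in pts])
    fill(m,[proj(r,W((.042*np.cos(u),.042*np.sin(u),z))) for u in t for z in(.022,.095)])
    return m
def fit_board(R,M,x0):
    def f(q):
        e=0
        for n in M:
            m=board_mask(R[n],*q)>0; e+=1-(m&M[n]).sum()/(m|M[n]).sum()
        return e
    return minimize(f,x0,method='Nelder-Mead',options=dict(initial_simplex=np.array([x0,np.add(x0,[.01,0,0]),np.add(x0,[0,.01,0]),np.add(x0,[0,0,.05])]),xatol=1e-4,fatol=1e-4))
def well(q,s):
    L=dict(a=.095,b=.17,c=.237,d=.296,e=.375)[s]; return q[0]+np.sin(q[2])*L, q[1]-np.cos(q[2])*L
E
python3 - <<'E'
from meas import *
R={n:eyes.get_image(n) for n in('top','side')}
M={}
for n in R:
    L=regions_of(n,'board'); print(n,[(round(float(d['score']),2),int(d['pixels'].sum())) for d in L[:3]]); M[n]=L[0]['pixels']
    v=R[n]['img'][:,:,::-1].copy(); v[M[n]]=v[M[n]]//2+np.array([0,120,0],np.uint8); cv2.imwrite(f'pics/bm_{n}.png',v)
for k in (['top'],['side'],['top','side']):
    o=fit_board(R,{n:M[n] for n in k},[.649,.155,-.4]); print(k,np.round(o.x,4),o.fun)
q=o.x
for s in 'abcde': print(s,np.round(well(q,s),4))
for n in R:
    L=regions_of(n,'brush'); m=L[0]['pixels'].astype(np.uint8); c=cv2.findContours(m,0,2)[0]; c=max(c,key=len)
    b=cv2.boxPoints(cv2.minAreaRect(c)); print('brush',n,[np.round(at(R[n],p,.016)[:2],3) for p in b])
    L=regions_of(n,'utensil_tray'); m=L[0]['pixels'].astype(np.uint8); c=cv2.findContours(m,0,2)[0]; c=max(c,key=len)
    b=cv2.boxPoints(cv2.minAreaRect(c)); print('tray',n,[np.round(at(R[n],p,.036)[:2],3) for p in b])
ob=ctrl.get_obs(); A=Ro.from_rotvec(ob['tool_rot']).as_matrix(); print(np.round(A,3))
E
```

```text
top [(0.6, 7368)]
side [(0.83, 3634)]
['top'] [ 0.6468  0.1478 -0.3868] 0.03422403580360667
['side'] [ 0.6529  0.1566 -0.3952] 0.07852604828462517
['top', 'side'] [ 0.6506  0.1524 -0.3944] 0.1170322999635297
a [0.6141 0.0647]
b [ 0.5853 -0.0045]
c [ 0.5596 -0.0664]
d [ 0.5369 -0.1208]
e [ 0.5066 -0.1938]
brush top [array([ 0.687, -0.072]), array([ 0.683, -0.278]), array([ 0.642, -0.276]), array([ 0.645, -0.071])]
tray top [array([0.411, 0.458]), array([0.694, 0.435]), array([0.674, 0.29 ]), array([0.392, 0.317])]
brush side [array([ 0.646, -0.08 ]), array([ 0.698, -0.065]), array([ 0.674, -0.296]), array([ 0.628, -0.306])]
tray side [array([0.407, 0.46 ]), array([0.697, 0.434]), array([0.662, 0.231]), array([0.395, 0.256])]
[[-0.913  0.     0.408]
 [-0.408  0.    -0.913]
 [-0.    -1.     0.   ]]
```

View pics/bm_top.png

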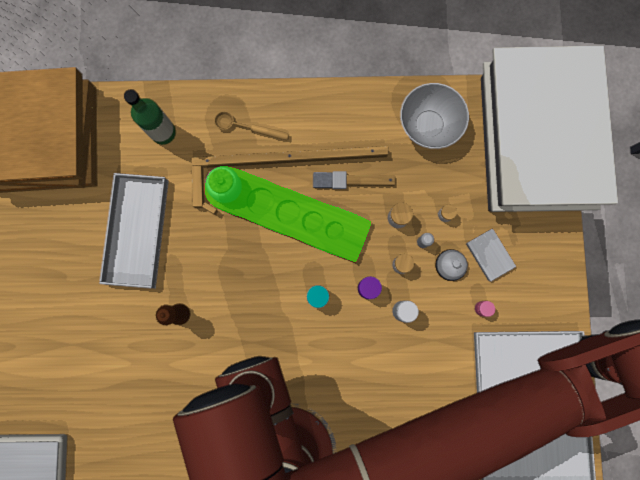

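The mask fit agrees with the board outline, and no pot_a is present: the sizes of the pots on the bench match b, c and d. I'll deal with the brush first.

Emit:
{"api": "play_rows", "payload": {
  "moves": [
    {"x": 2.9, "y": 2.7, "turn": 4.7, "jaw": 5.5},
    {"x": 2.9, "y": 2.7, "turn": 4.7, "jaw": 5.5},
    {"x": 2.9, "y": 2.7, "turn": 4.7, "jaw": 5.5},
    {"x": 2.9, "y": 2.7, "turn": 4.7, "jaw": 5.5},
    {"x": 2.9, "y": 2.7, "turn": 4.7, "jaw": 5.5},
    {"x": 2.9, "y": 2.7, "turn": 4.7, "jaw": 5.5},
    {"x": 2.9, "y": 2.7, "turn": 4.7, "jaw": 5.5}
  ]
}}

```text
invalid input
```

Emit:
{"api": "play_rows", "payload": {
  "moves": [
    {"x": 2.9, "y": 2.7, "turn": 4.7, "jaw": 5.5},
    {"x": 2.9, "y": 2.7, "turn": 4.7, "jaw": 5.5},
    {"x": 2.9, "y": 2.7, "turn": 4.7, "jaw": 5.5},
    {"x": 2.9, "y": 2.7, "turn": 4.7, "jaw": 5.5},
    {"x": 2.9, "y": 2.7, "turn": 4.7, "jaw": 5.5},
    {"x": 2.9, "y": 2.7, "turn": 4.7, "jaw": 5.5},
    {"x": 2.9, "y": 2.7, "turn": 4.7, "jaw": 5.5},
    {"jaw": 5.5}
  ]
}}

```text
invalid input
```

Run:
```python
from meas import *
o=ctrl.get_obs(); A=Ro.from_rotvec(o['tool_rot']).as_matrix(); print(o['t'],o['tool_pos'],np.round(A,3)[:,2],o['opening'],o['contact_force'])
r=snap('side','s1'); r2=snap('top','t1')
print(at(r,(376,462),0), at(r,(371,420),0.0))
```

```text
2.8 [ 0.25473415 -0.57070012  0.23133634] [ 0.408 -0.913  0.   ] 0.08526033897531941 [-0.35862797 -0.08663746 -0.39082627]
[ 5.40566976e-01 -7.01375030e-01  1.11022302e-16] [ 0.55481081 -0.59316239  0.        ]
```

View pics/t1.png

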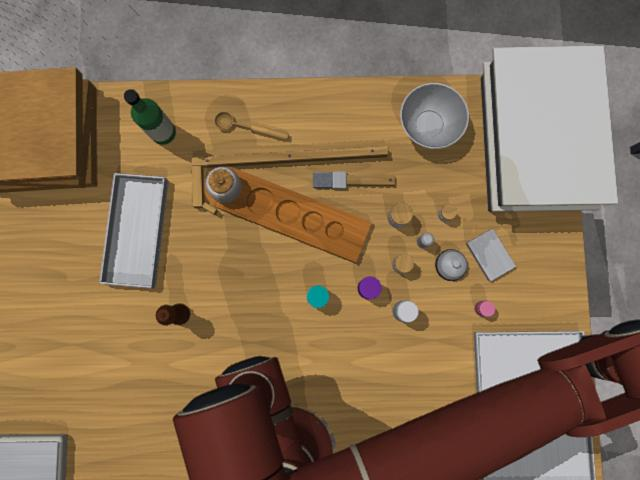

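View pics/s1.png

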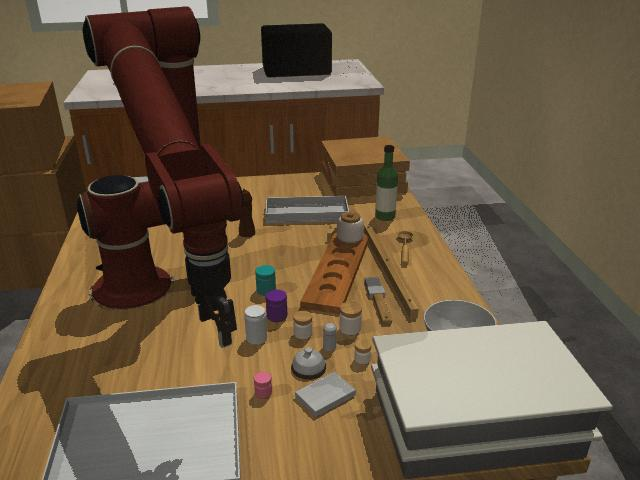

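The picture shows nothing has moved, because both calls were refused. I'll try rows with all the keys given.

Emit:
{"api": "play_rows", "payload": {
  "moves": [
    {"x": 2.9, "y": 2.7, "z": 0, "turn": 4.7, "jaw": 5.5}
  ]
}}

```text
t: 2.98
tool_pos: [0.2804, -0.5467, 0.2312]
tool_rot: [-0.496, 1.943, -1.946]
contact_force: [0.6, 0.1, -0.7]
opening: 0.0757
```

Emit:
{"api": "play_rows", "payload": {
  "moves": [
    {"x": 2.9, "y": 2.7, "z": 0, "turn": 4.7, "jaw": 5.5},
    {"x": 2.9, "y": 2.7, "z": 0, "turn": 4.7, "jaw": 5.5},
    {"x": 2.9, "y": 2.7, "z": 0, "turn": 4.7, "jaw": 5.5},
    {"x": 2.9, "y": 2.7, "z": 0, "turn": 4.7, "jaw": 5.5},
    {"x": 2.9, "y": 2.7, "z": 0, "turn": 4.7, "jaw": 5.5},
    {"x": 2.9, "y": 2.7, "z": 0, "turn": 4.7, "jaw": 5.5}
  ]
}}

```text
t: 3.48
tool_pos: [0.4589, -0.3802, 0.2316]
tool_rot: [-0.881, 1.617, -1.618]
contact_force: [0.1, -0.3, 0.3]
opening: 0.0549
```

Emit:
{"api": "play_rows", "payload": {
  "moves": [
    {"x": 2.9, "y": 2.7, "z": 0, "turn": 4.7, "jaw": 5.5},
    {"x": 2.9, "y": 2.7, "z": 0, "turn": 4.7, "jaw": 5.5},
    {"x": 2.9, "y": 2.7, "z": 0, "turn": 4.7, "jaw": 5.5},
    {"x": 2.9, "y": 2.7, "z": 0, "turn": 4.7, "jaw": 5.5},
    {"x": 2.9, "y": 2.7, "z": 0, "turn": 4.7, "jaw": 5.5},
    {"x": 2.9, "y": 2.7, "z": 0, "turn": 4.7, "jaw": 5.5},
    {"x": 2.9, "y": 2.7, "z": 0, "turn": 4.7, "jaw": 5.5},
    {"x": 0, "y": 0, "z": 0, "turn": 0, "jaw": 5.5}
  ]
}}

```text
t: 4.15
tool_pos: [0.6644, -0.1874, 0.2308]
tool_rot: [-1.209, 1.204, -1.204]
contact_force: [-0.9, -0.6, 0.2]
opening: 0.0553
```

Run:
```python
from meas import *
o=ctrl.get_obs(); A=Ro.from_rotvec(o['tool_rot']).as_matrix(); print(o['t'],o['tool_pos'],np.round(A,3)[:,2],o['opening'],o['contact_force'])
r2=snap('top','t1'); r=snap('side','s1')
for rr in(r,r2): print(proj(rr,o['tool_pos']))
```

```text
4.15 [ 0.66442203 -0.1873779   0.23084969] [1.    0.006 0.002] 0.055344482629469255 [-0.89632301 -0.61173669  0.18305748]
[382.71700123 227.47125698]
[366.27326055 156.66709585]
```

View pics/s1.png

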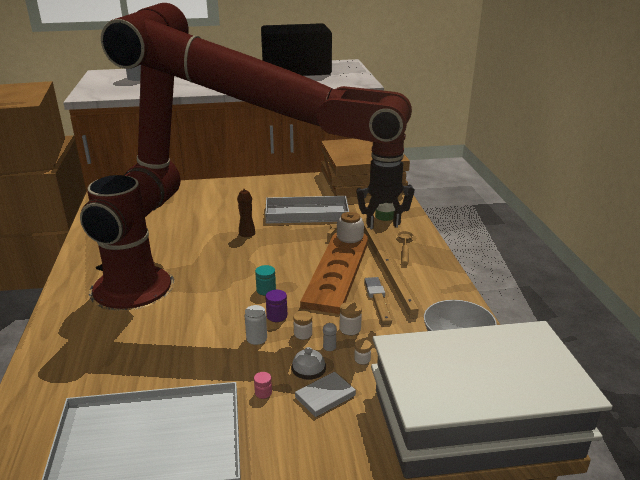

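The side view shows the gripper above the brush, with the tips near (385,225), which agrees with the projection. I'll descend now.

Emit:
{"api": "play_rows", "payload": {
  "moves": [
    {"x": 0, "y": 0, "z": -4, "turn": 0, "jaw": 5.5},
    {"x": 0, "y": 0, "z": -4, "turn": 0, "jaw": 5.5},
    {"x": 0, "y": 0, "z": -4, "turn": 0, "jaw": 5.5},
    {"x": 0, "y": 0, "z": -4, "turn": 0, "jaw": 5.5},
    {"x": 0, "y": 0, "z": -3, "turn": 0, "jaw": 5.5},
    {"x": 0, "y": 0, "z": -2, "turn": 0, "jaw": 5.5},
    {"x": 0, "y": 0, "z": -1.3, "turn": 0, "jaw": 5.5},
    {"x": 0, "y": 0, "z": 0, "turn": 0, "jaw": 5.5}
  ]
}}

```text
t: 4.92
tool_pos: [0.6576, -0.1929, 0.0045]
tool_rot: [-1.21, 1.218, -1.208]
contact_force: [-0.7, -0.1, -0.1]
opening: 0.0548
```

Emit:
{"api": "play_rows", "payload": {
  "squeeze": 40,
  "moves": [
    {"x": 0, "y": 0, "z": 0, "turn": 0, "jaw": 2},
    {"x": 0, "y": 0, "z": 0, "turn": 0, "jaw": 2},
    {"x": 0, "y": 0, "z": 0, "turn": 0, "jaw": 2},
    {"x": 0, "y": 0, "z": 0, "turn": 0, "jaw": 1.5},
    {"x": 0, "y": 0, "z": 0, "turn": 0, "jaw": 1.5}
  ]
}}

```text
t: 5.33
tool_pos: [0.6627, -0.1937, 0.0114]
tool_rot: [-1.206, 1.207, -1.215]
contact_force: [-1.1, -0.8, 6.8]
opening: 0.0239
```

Emit:
{"api": "play_rows", "payload": {
  "moves": [
    {"x": 0, "y": 0, "z": 1, "turn": 0, "jaw": 1.5},
    {"x": 0, "y": 0, "z": 3, "turn": 0, "jaw": 1.5},
    {"x": 0, "y": 0, "z": 4, "turn": 0, "jaw": 1.5},
    {"x": 0, "y": 0, "z": 4, "turn": 0, "jaw": 1.5}
  ]
}}

```text
t: 5.67
tool_pos: [0.6593, -0.1919, 0.1282]
tool_rot: [-1.21, 1.214, -1.208]
contact_force: [1.2, -1.1, -1.0]
opening: 0.0242
```

Run:
```python
from meas import *
o=ctrl.get_obs(); print(o['t'],o['tool_pos'],o['opening'],o['contact_force'])
r2=snap('top','t2'); r=snap('side','s2')
```

```text
5.6667 [ 0.65927122 -0.19189804  0.12824087] 0.024185756591938896 [ 1.23163441 -1.10606535 -0.95489326]
```

View pics/s2.png

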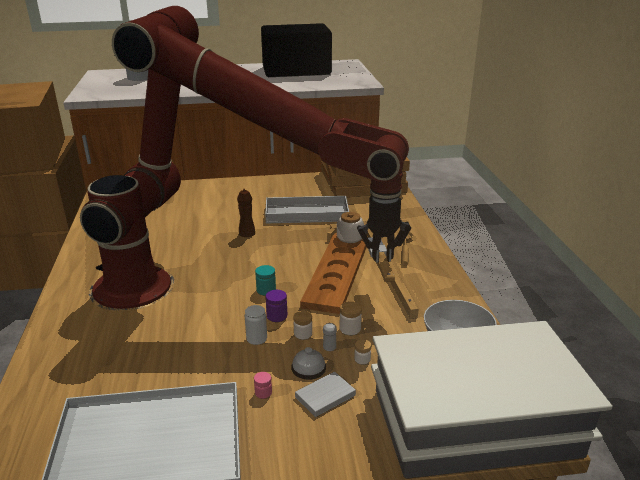

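The brush is held, visible between the fingers near (382,250). Next stop is the tray.

Emit:
{"api": "play_rows", "payload": {
  "moves": [
    {"x": 0, "y": 0, "z": 4, "turn": 0, "jaw": 1.5},
    {"x": 0, "y": 0, "z": 4, "turn": 0, "jaw": 1.5},
    {"x": -0.68, "y": 3.83, "z": 0, "turn": 5.7, "jaw": 1.5},
    {"x": -0.68, "y": 3.83, "z": 0, "turn": 5.7, "jaw": 1.5},
    {"x": -0.68, "y": 3.83, "z": 0, "turn": 5.7, "jaw": 1.5},
    {"x": -0.68, "y": 3.83, "z": 0, "turn": 5.7, "jaw": 1.5},
    {"x": -0.68, "y": 3.83, "z": 0, "turn": 5.7, "jaw": 1.5},
    {"x": -0.68, "y": 3.83, "z": 0, "turn": 5.7, "jaw": 1.5}
  ]
}}

```text
t: 6.43
tool_pos: [0.6189, 0.0389, 0.2083]
tool_rot: [-1.435, 0.758, -0.757]
contact_force: [-0.0, 0.5, -0.2]
opening: 0.0243
```

Emit:
{"api": "play_rows", "payload": {
  "moves": [
    {"x": -0.68, "y": 3.83, "z": 0, "turn": 5.7, "jaw": 1.5},
    {"x": -0.68, "y": 3.83, "z": 0, "turn": 5.7, "jaw": 1.5},
    {"x": -0.68, "y": 3.83, "z": 0, "turn": 5.7, "jaw": 1.5},
    {"x": -0.68, "y": 3.83, "z": 0, "turn": 5.7, "jaw": 1.5},
    {"x": -0.68, "y": 3.83, "z": 0, "turn": 5.7, "jaw": 1.5},
    {"x": -0.68, "y": 3.83, "z": 0, "turn": 5.7, "jaw": 1.5},
    {"x": -0.68, "y": 3.83, "z": 0, "turn": 5.7, "jaw": 1.5},
    {"x": -0.68, "y": 3.83, "z": 0, "turn": 5.7, "jaw": 1.5}
  ]
}}

```text
t: 7.1
tool_pos: [0.5644, 0.3454, 0.2083]
tool_rot: [-1.567, 0.138, -0.137]
contact_force: [1.5, -0.2, -1.0]
opening: 0.0243
```

Emit:
{"api": "play_rows", "payload": {
  "moves": [
    {"x": -0.68, "y": 3.83, "z": 0, "turn": 5.7, "jaw": 1.5},
    {"x": 0, "y": 0, "z": -2, "turn": 0, "jaw": 1.5},
    {"x": 0, "y": 0, "z": -4, "turn": 0, "jaw": 1.5},
    {"x": 0, "y": 0, "z": -4, "turn": 0, "jaw": 1.5},
    {"x": 0, "y": 0, "z": 0, "turn": 0, "jaw": 1.5}
  ]
}}

```text
t: 7.52
tool_pos: [0.5525, 0.3791, 0.0979]
tool_rot: [-1.579, 0.075, -0.051]
contact_force: [-2.4, -1.3, -3.5]
opening: 0.0248
```

Run:
```python
from meas import *
o=ctrl.get_obs(); A=Ro.from_rotvec(o['tool_rot']).as_matrix(); print(o['t'],o['tool_pos'],o['opening'],o['contact_force'],A[:,2])
r2=snap('top','t3'); r=snap('side','s3')
for n in('top','side'):
    i=cv2.imread(f'pics/{n[0]}3.png'); c=i[140:320,60:260] if n=='top' else i[150:290,230:430]
    cv2.imwrite(f'pics/z3{n}.png',cv2.resize(c,None,fx=3,fy=3))
```

```text
7.5167 [0.55247791 0.37912083 0.09787456] 0.024787499819718645 [-2.38620257 -1.33547507 -3.47914411] [ 0.08004125  0.99674739 -0.00938241]
```

View pics/z3top.png

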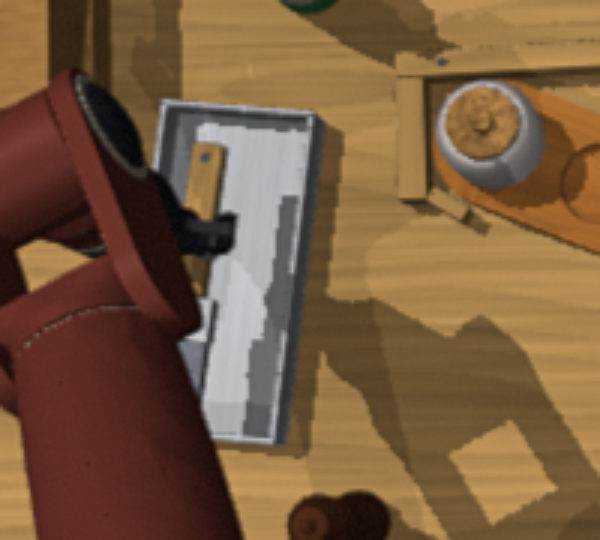

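View pics/z3side.png

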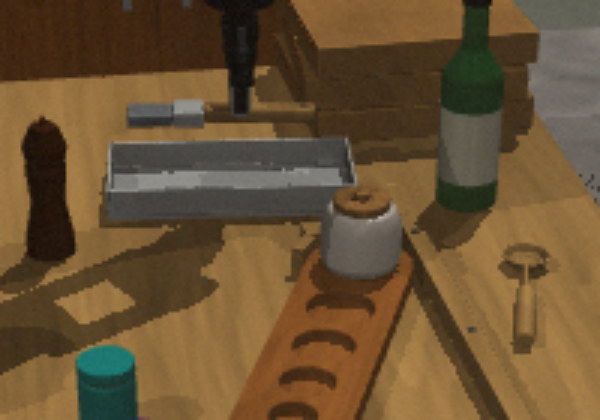

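The brush is held over the tray, parallel to its long side, but its middle is about 2 cm off in -x. I'll correct that by 1.5 cm and lower it.

Emit:
{"api": "play_rows", "payload": {
  "moves": [
    {"x": 1.5, "y": 0.3, "z": -2, "turn": 0, "jaw": 1.5},
    {"x": 0, "y": 0, "z": -3, "turn": 0, "jaw": 1.5},
    {"x": 0, "y": 0, "z": -2, "turn": 0, "jaw": 1.5},
    {"x": 0, "y": 0, "z": -0.6, "turn": 0, "jaw": 1.5},
    {"x": 0, "y": 0, "z": 0, "turn": 0, "jaw": 1.5},
    {"x": 0, "y": 0, "z": 0, "turn": 0, "jaw": 1.5}
  ]
}}

```text
t: 8.12
tool_pos: [0.5754, 0.3855, 0.0354]
tool_rot: [-1.568, 0.061, -0.067]
contact_force: [-0.6, 0.0, -1.2]
opening: 0.0243
```

Emit:
{"api": "play_rows", "payload": {
  "moves": [
    {"x": 0, "y": 0, "z": 0, "turn": 0, "jaw": 4},
    {"x": 0, "y": 0, "z": 0, "turn": 0, "jaw": 4},
    {"x": 0, "y": 0, "z": 0, "turn": 0, "jaw": 4},
    {"x": 0, "y": 0, "z": 3, "turn": 0, "jaw": 4},
    {"x": 0, "y": 0, "z": 4, "turn": 0, "jaw": 4},
    {"x": 0, "y": 0, "z": 4, "turn": 0, "jaw": 4},
    {"x": 0, "y": 0, "z": 4, "turn": 0, "jaw": 7.5},
    {"x": 0, "y": 0, "z": 4, "turn": 0, "jaw": 7.5}
  ]
}}

```text
t: 8.78
tool_pos: [0.5736, 0.3848, 0.2253]
tool_rot: [-1.569, 0.063, -0.065]
contact_force: [0.9, -0.5, 0.0]
opening: 0.0631
```

Emit:
{"api": "play_rows", "payload": {
  "moves": [
    {"x": 0, "y": -3.95, "z": 0, "turn": -6.4, "jaw": 8},
    {"x": 0, "y": -3.95, "z": 0, "turn": -6.4, "jaw": 8},
    {"x": 0, "y": -3.95, "z": 0, "turn": -6.4, "jaw": 8},
    {"x": 0, "y": -3.95, "z": 0, "turn": -6.4, "jaw": 8},
    {"x": 0, "y": -3.95, "z": 0, "turn": -6.4, "jaw": 8},
    {"x": 0, "y": -3.95, "z": 0, "turn": -6.4, "jaw": 8},
    {"x": 0, "y": -3.95, "z": 0, "turn": -6.4, "jaw": 8},
    {"x": 0, "y": -3.95, "z": 0, "turn": -6.4, "jaw": 8}
  ]
}}

```text
t: 9.45
tool_pos: [0.5736, 0.067, 0.2235]
tool_rot: [-1.431, 0.762, -0.765]
contact_force: [0.6, 0.4, -0.1]
opening: 0.08
```

Emit:
{"api": "play_rows", "payload": {
  "moves": [
    {"x": 0, "y": -3.95, "z": 0, "turn": -6.4, "jaw": 8},
    {"x": 0, "y": -3.95, "z": 0, "turn": -6.4, "jaw": 8},
    {"x": 0, "y": -3.95, "z": 0, "turn": -6.4, "jaw": 8},
    {"x": 0, "y": -3.95, "z": 0, "turn": -6.4, "jaw": 8},
    {"x": 0, "y": -3.95, "z": 0, "turn": -6.4, "jaw": 8},
    {"x": 0, "y": -3.95, "z": 0, "turn": -6.4, "jaw": 8},
    {"x": 0, "y": -3.95, "z": 0, "turn": -6.4, "jaw": 8},
    {"x": 0, "y": -3.95, "z": 0, "turn": -6.4, "jaw": 8}
  ]
}}

```text
t: 10.12
tool_pos: [0.5736, -0.2493, 0.2236]
tool_rot: [-1.049, 1.427, -1.43]
contact_force: [0.4, -0.3, -0.1]
opening: 0.0797
```

Emit:
{"api": "play_rows", "payload": {
  "moves": [
    {"x": 0, "y": -3.95, "z": 0, "turn": -6.4, "jaw": 8},
    {"x": 0, "y": 0, "z": 0, "turn": 0, "jaw": 8},
    {"x": 0, "y": 0, "z": 0, "turn": 0, "jaw": 8}
  ]
}}

```text
t: 10.37
tool_pos: [0.5735, -0.2887, 0.223]
tool_rot: [-0.985, 1.505, -1.506]
contact_force: [1.0, -0.3, 0.5]
opening: 0.0801
```

```bash
cat > pots.py <<'E'
from meas import *
def pots(R,guess,sizes,z0={}):
    M={n:regions_of(n,'pot_a') for n in R}; out={}
    for s in sizes:
        x,y=guess[s]; D,Hh=S[s]; zz=z0.get(s,0); B={}
        for n in R:
            p=proj(R[n],[x,y,zz+Hh/2]); c=[(np.hypot(*(np.array(d['point'])-p)),d) for d in M[n]]
            c=[k for k in c if k[0]<30 and k[1]['score']>.2]
            if c: B[n]=box(min(c,key=lambda k:k[0])[1]['pixels'])
        if not B: print(s,'not seen'); continue
        f=lambda q:np.concatenate([cyl(R[n],q[0],q[1],D,Hh,zz)-B[n] for n in B])
        o=least_squares(f,[x,y]); out[s]=o.x; print(s,list(B),np.round(o.x,4),'rms',round(float(np.sqrt(np.mean(o.fun**2))),2))
    return out
def board(R,x0=(.65,.152,-.39)):
    M={}
    for n in R:
        L=regions_of(n,'board')
        if L: M[n]=L[0]['pixels']
    for k in [[n] for n in M]: 
        o=fit_board(R,{n:M[n] for n in k},list(x0)); print('board',k,np.round(o.x,4),round(o.fun,3))
def state():
    o=ctrl.get_obs(); A=Ro.from_rotvec(o['tool_rot']).as_matrix(); print(round(o['t'],2),'tcp',np.round(o['tool_pos'],4),'jawang',round(np.degrees(np.arctan2(A[1,2],A[0,2])),1),'op',round(o['opening'],4),'F',np.round(o['contact_force'],1))
    return o
E
python3 - <<'E'
from pots import *
state()
R={n:snap(n,n[0]+'4') for n in('top','side')}
pots(R,dict(b=(.568,-.287),c=(.4485,-.29),d=(.575,-.405)),'bcd')
E
```

```text
10.37 tcp [ 0.5735 -0.2887  0.223 ] jawang -23.6 op 0.0801 F [ 1.  -0.3  0.5]
b ['side'] [ 0.5698 -0.2839] rms 0.78
c ['side'] [ 0.4521 -0.2895] rms 0.46
d ['side'] [ 0.5759 -0.4018] rms 0.59
```

View pics/t4.png

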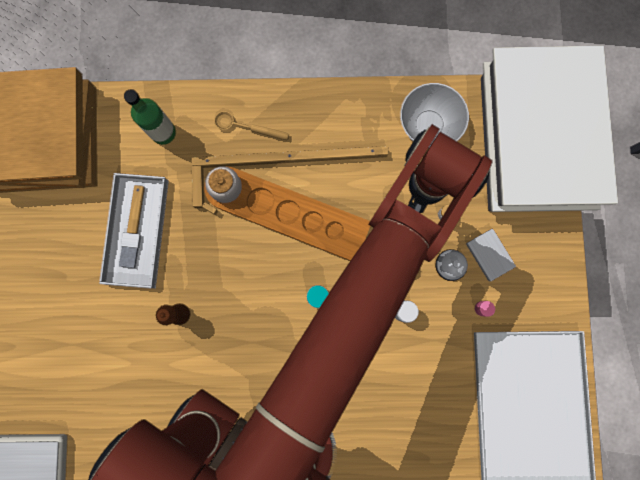

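View pics/s4.png

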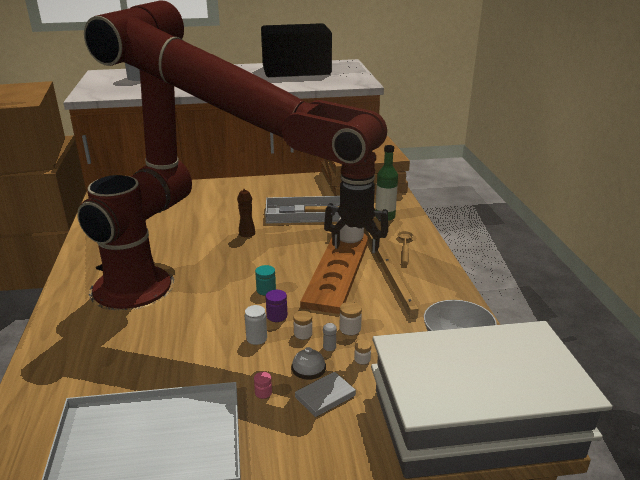

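The top view shows the brush in the tray at (130,228), along its length and centred. The side view shows the pots where they were. I'll descend on pot_b.

Emit:
{"api": "play_rows", "payload": {
  "moves": [
    {"x": -0.5, "y": 0.2, "z": -4, "turn": 0, "jaw": 8},
    {"x": 0, "y": 0, "z": -4, "turn": 0, "jaw": 8},
    {"x": 0, "y": 0, "z": -4, "turn": 0, "jaw": 8},
    {"x": 0, "y": 0, "z": -4, "turn": 0, "jaw": 8},
    {"x": 0, "y": 0, "z": -2.5, "turn": 0, "jaw": 8},
    {"x": 0, "y": 0, "z": -1.2, "turn": 0, "jaw": 8},
    {"x": 0, "y": 0, "z": 0, "turn": 0, "jaw": 8},
    {"x": 0, "y": 0, "z": 0, "turn": 0, "jaw": 8}
  ]
}}

```text
t: 11.23
tool_pos: [0.5694, -0.2842, 0.0262]
tool_rot: [-0.987, 1.502, -1.504]
contact_force: [0.7, -0.0, 0.6]
opening: 0.0802
```

Emit:
{"api": "play_rows", "payload": {
  "squeeze": 40,
  "moves": [
    {"x": 0, "y": 0, "z": 0, "turn": 0, "jaw": 4.5},
    {"x": 0, "y": 0, "z": 0, "turn": 0, "jaw": 4.5},
    {"x": 0, "y": 0, "z": 0, "turn": 0, "jaw": 4.5},
    {"x": 0, "y": 0, "z": 0, "turn": 0, "jaw": 4.5},
    {"x": 0, "y": 0, "z": 0, "turn": 0, "jaw": 4.5}
  ]
}}

```text
t: 11.65
tool_pos: [0.5705, -0.2857, 0.0286]
tool_rot: [-0.985, 1.5, -1.507]
contact_force: [-1.5, 2.1, 7.0]
opening: 0.0529
```

Emit:
{"api": "play_rows", "payload": {
  "moves": [
    {"x": 0, "y": 0, "z": 1, "turn": 0, "jaw": 4.5},
    {"x": 0, "y": 0, "z": 3, "turn": 0, "jaw": 4.5},
    {"x": 0, "y": 0, "z": 4, "turn": 0, "jaw": 4.5},
    {"x": 0, "y": 0, "z": 0, "turn": 0, "jaw": 4.5}
  ]
}}

```text
t: 11.98
tool_pos: [0.5731, -0.2876, 0.115]
tool_rot: [-0.981, 1.49, -1.515]
contact_force: [2.7, -1.9, -0.9]
opening: 0.0533
```

Run:
```python
from pots import *
state()
i=cv2.imread('pics/t0.png') if False else cv2.imread('pics/top0.png')
c=cv2.resize(i[160:270,195:385],None,fx=4,fy=4,interpolation=cv2.INTER_CUBIC); cv2.imwrite('pics/zb.png',c)
R={n:snap(n,n[0]+'5') for n in('top','side')}
r=R['top']
for q in([.6506,.1524,-.3944],[.6468,.1478,-.3868],[.6529,.1566,-.3952]):
    v=c.copy()
    for s,d in dict(a=.069,b=.061,c=.053,d=.045).items():
        w=well(q,s); P=[((proj(r,[w[0]+d/2*np.cos(t),w[1]+d/2*np.sin(t),.022])-[195,160]+.5)*4-.5) for t in np.linspace(0,6.28,60)]
        cv2.polylines(v,[np.int32(np.round(P))],True,(0,255,0),1)
    cv2.imwrite('pics/zb_%d.png'%(q[0]*1e4),v)
board(R)
```

```text
11.98 tcp [ 0.5731 -0.2876  0.115 ] jawang -23.4 op 0.0533 F [ 2.7 -1.9 -0.9]
board ['top'] [ 0.65   0.152 -0.39 ] 1.0
board ['side'] [ 0.6429  0.1537 -0.3692] 0.578
```

View pics/zb_6468.png

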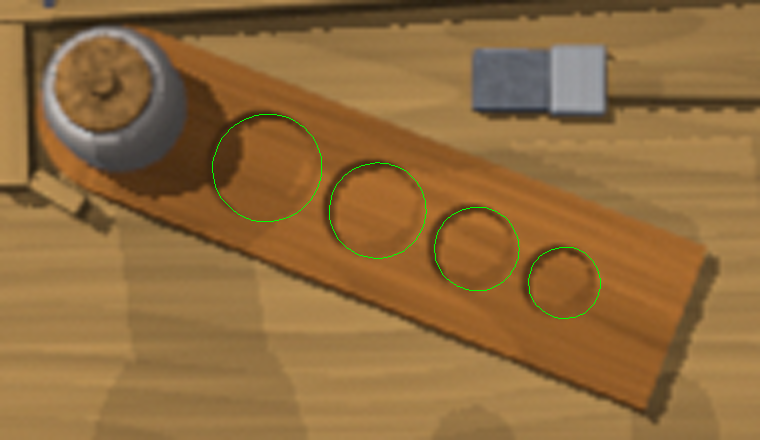

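View pics/zb_6506.png

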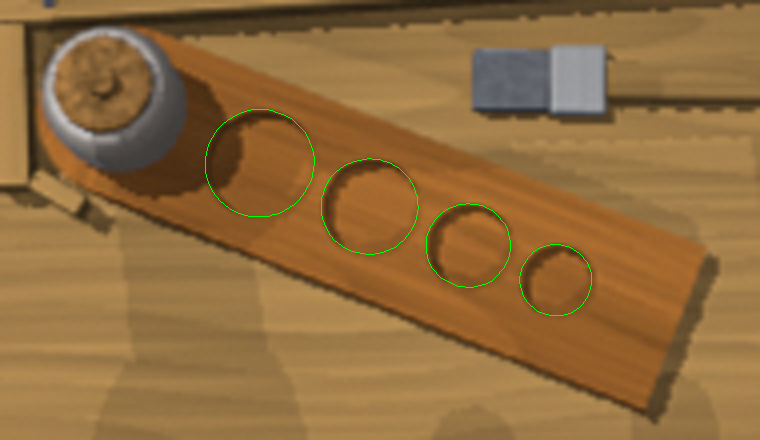

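Run:
```python
from pots import *
i=cv2.imread('pics/side0.png'); x0,y0=290,195
c=cv2.resize(i[y0:y0+125,x0:x0+120],None,fx=5,fy=5,interpolation=cv2.INTER_CUBIC)
r=eyes.get_image('side')
for q in([.6468,.1478,-.3868],[.6485,.1505,-.389]):
    v=c.copy()
    f=lambda X:((proj(r,X)-[x0,y0]+.5)*5-.5)
    for s,d in dict(a=.069,b=.061,c=.053,d=.045).items():
        w=well(q,s); P=[f([w[0]+d/2*np.cos(t),w[1]+d/2*np.sin(t),.022]) for t in np.linspace(0,6.28,60)]
        cv2.polylines(v,[np.int32(np.round(P))],True,(0,255,0),1)
    C,Sn=np.cos(q[2]),np.sin(q[2])
    P=[f([q[0]+C*a-Sn*b,q[1]+Sn*a+C*b,.022]) for a,b in((.055,0),(.055,-.375),(-.055,-.375),(-.055,0))]
    cv2.polylines(v,[np.int32(np.round(P))],False,(255,0,0),1)
    cv2.imwrite('pics/zs_%d.png'%(q[0]*1e4),v)
```

```text
(no output)
```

View pics/zs_6468.png

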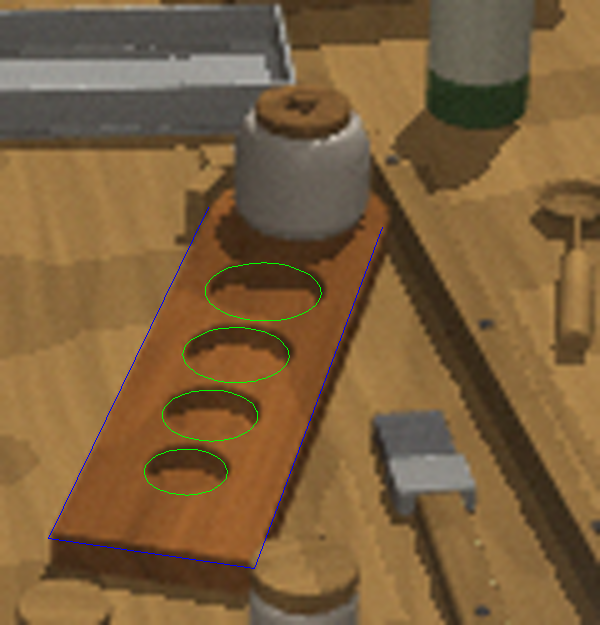

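View pics/s5.png

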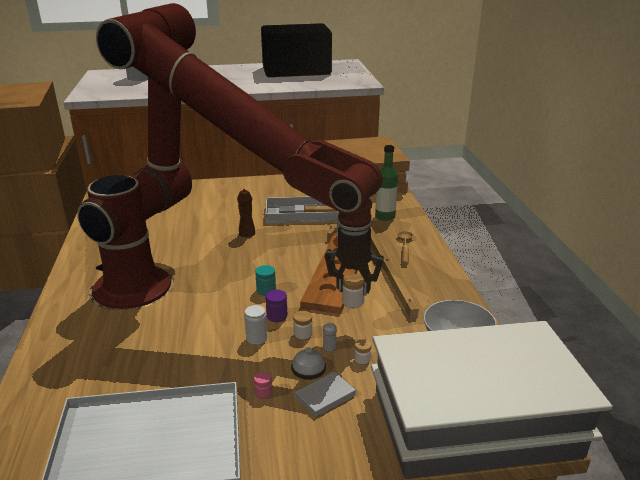

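The overlay agrees in both cameras within about 1.5 mm, with the board at roughly (0.648, 0.148, yaw -0.387). I'll carry pot_b over well_b.

Emit:
{"api": "play_rows", "payload": {
  "moves": [
    {"x": 0.15, "y": 3.4, "z": 0, "turn": 0, "jaw": 4.5},
    {"x": 0.15, "y": 4, "z": 0, "turn": 0, "jaw": 4.5},
    {"x": 0.15, "y": 4, "z": 0, "turn": 0, "jaw": 4.5},
    {"x": 0.15, "y": 4, "z": 0, "turn": 0, "jaw": 4.5},
    {"x": 0.15, "y": 4, "z": 0, "turn": 0, "jaw": 4.5},
    {"x": 0.15, "y": 4, "z": 0, "turn": 0, "jaw": 4.5},
    {"x": 0.1, "y": 3.4, "z": 0, "turn": 0, "jaw": 4.5},
    {"x": 0.1, "y": 1, "z": -2, "turn": 0, "jaw": 4.5}
  ]
}}

```text
t: 12.9
tool_pos: [0.581, -0.0023, 0.0872]
tool_rot: [-0.985, 1.499, -1.501]
contact_force: [0.7, 0.2, -2.2]
opening: 0.0535
```

Emit:
{"api": "play_rows", "payload": {
  "moves": [
    {"x": 0, "y": 0, "z": -2, "turn": 0, "jaw": 4.5},
    {"x": 0, "y": 0, "z": 0, "turn": 0, "jaw": 4.5},
    {"x": 0, "y": 0, "z": 0, "turn": 0, "jaw": 4.5},
    {"x": 0, "y": 0, "z": 0, "turn": 0, "jaw": 4.5}
  ]
}}

```text
t: 13.23
tool_pos: [0.5794, -0.0071, 0.0649]
tool_rot: [-0.988, 1.505, -1.504]
contact_force: [-0.3, -1.3, -2.8]
opening: 0.0528
```

```bash
cat > view.py <<'E'
from pots import *
def overlay(R,q,pot=None,bt=None,tag='v'):
    # draw wells (green), pot cylinder at (x,y,z) (red)
    for n,r in R.items():
        i=r['img'][:,:,::-1].copy(); f=4
        c=proj(r,[*well(q,'b'),.03]); x0=int(c[0])-70; y0=int(c[1])-70
        x0=max(0,x0);y0=max(0,y0)
        v=cv2.resize(i[y0:y0+140,x0:x0+150],None,fx=f,fy=f,interpolation=cv2.INTER_CUBIC)
        P=lambda X:np.int32(np.round((proj(r,X)-[x0,y0]+.5)*f-.5))
        T=np.linspace(0,6.28,60)
        for s,d in dict(a=.069,b=.061,c=.053,d=.045).items():
            w=well(q,s); cv2.polylines(v,[np.array([P([w[0]+d/2*np.cos(t),w[1]+d/2*np.sin(t),.022]) for t in T])],True,(0,255,0),1)
        if pot is not None:
            D,H=S[bt]
            for z in(0,H): cv2.polylines(v,[np.array([P([pot[0]+D/2*np.cos(t),pot[1]+D/2*np.sin(t),pot[2]+z]) for t in T])],True,(0,0,255),1)
        cv2.imwrite(f'pics/{tag}_{n}.png',v)
E
python3 - <<'E'
from view import *
o=state()
R={n:snap(n,n[0]+'6') for n in('top','side')}
p=o['tool_pos']
overlay(R,[.6478,.148,-.387],[p[0],p[1],p[2]-.027],'b','v6')
E
```

```text
13.23 tcp [ 0.5794 -0.0071  0.0649] jawang -23.5 op 0.0528 F [-0.3 -1.3 -2.8]
```

View pics/v6_top.png

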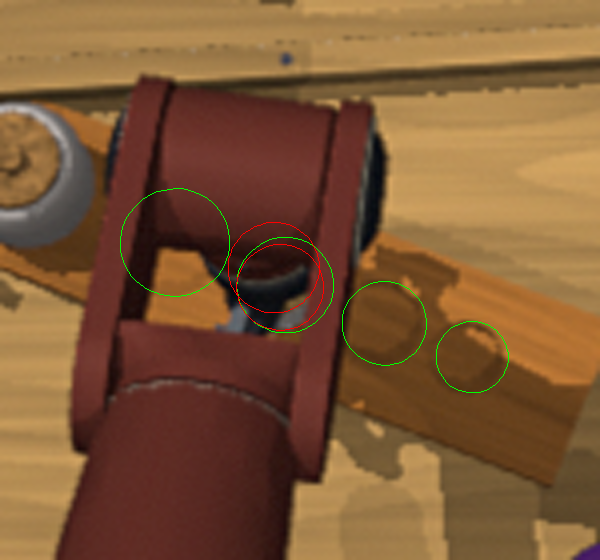

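View pics/v6_side.png

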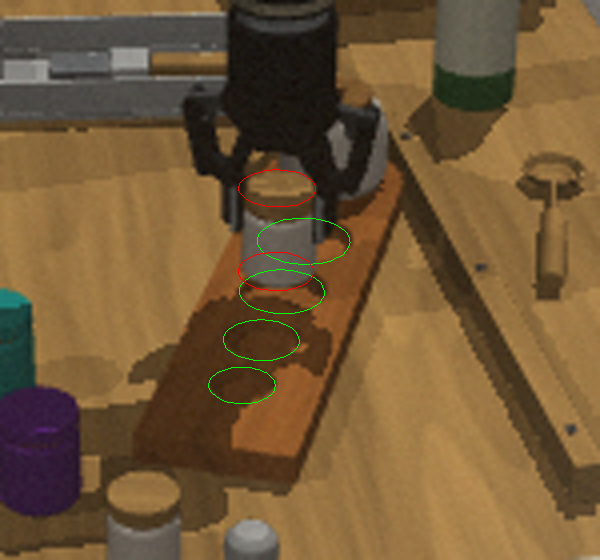

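The side view shows the pot upright in the grip at (279,250), about 4 mm short of well_b in x. I'll correct that and lower it.

Emit:
{"api": "play_rows", "payload": {
  "moves": [
    {"x": 0.4, "y": -0.2, "z": 0, "turn": 0, "jaw": 4.5},
    {"x": 0, "y": 0, "z": -1, "turn": 0, "jaw": 4.5},
    {"x": 0, "y": 0, "z": 0, "turn": 0, "jaw": 4.5},
    {"x": 0, "y": 0, "z": 0, "turn": 0, "jaw": 4.5}
  ]
}}

```text
t: 13.67
tool_pos: [0.583, -0.0089, 0.0544]
tool_rot: [-0.988, 1.506, -1.503]
contact_force: [-0.7, 0.1, -2.6]
opening: 0.0531
```

Emit:
{"api": "play_rows", "payload": {
  "moves": [
    {"x": 0, "y": 0, "z": -0.4, "turn": 0, "jaw": 4.5},
    {"x": 0, "y": 0, "z": -0.4, "turn": 0, "jaw": 4.5},
    {"x": 0, "y": 0, "z": -0.3, "turn": 0, "jaw": 4.5},
    {"x": 0, "y": 0, "z": 0, "turn": 0, "jaw": 4.5}
  ]
}}

```text
t: 14.0
tool_pos: [0.5829, -0.0086, 0.0431]
tool_rot: [-0.989, 1.505, -1.503]
contact_force: [-1.4, 0.2, -2.3]
opening: 0.0526
```

Run:
```python
from view import *
o=state()
R={n:snap(n,n[0]+'7') for n in('side',)}
p=o['tool_pos']
overlay(R,[.6478,.148,-.387],[p[0],p[1],p[2]-.027],'b','v7')
```

```text
14.0 tcp [ 0.5829 -0.0086  0.0431] jawang -23.4 op 0.0526 F [-1.4  0.2 -2.3]
```

View pics/v7_side.png

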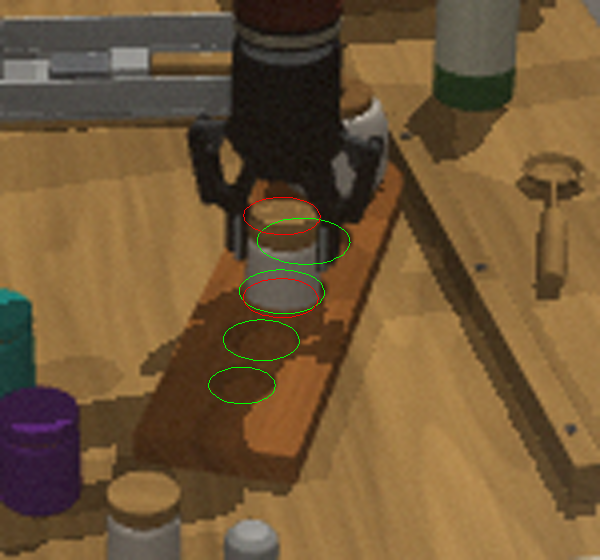

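Emit:
{"api": "play_rows", "payload": {
  "moves": [
    {"x": 0, "y": 0, "z": -0.3, "turn": 0, "jaw": 4.5},
    {"x": 0, "y": 0, "z": -0.3, "turn": 0, "jaw": 4.5},
    {"x": 0, "y": 0, "z": 0, "turn": 0, "jaw": 4.5}
  ]
}}

```text
t: 14.3
tool_pos: [0.5843, -0.0087, 0.0387]
tool_rot: [-0.986, 1.503, -1.504]
contact_force: [-0.2, 0.7, -0.6]
opening: 0.0533
```

Emit:
{"api": "play_rows", "payload": {
  "moves": [
    {"x": 0, "y": 0, "z": -0.1, "turn": 0, "jaw": 5.6},
    {"x": 0, "y": 0, "z": 0, "turn": 0, "jaw": 6.2},
    {"x": 0, "y": 0, "z": 0, "turn": 0, "jaw": 6.6},
    {"x": 0, "y": 0, "z": 0, "turn": 0, "jaw": 6.6},
    {"x": 0, "y": 0, "z": 2, "turn": 0, "jaw": 6.6},
    {"x": 0, "y": 0, "z": 3, "turn": 0, "jaw": 6.6},
    {"x": 0, "y": 0, "z": 4, "turn": 0, "jaw": 6.6},
    {"x": 0, "y": 0, "z": 4, "turn": 0, "jaw": 7}
  ]
}}

```text
t: 14.97
tool_pos: [0.5827, -0.0086, 0.1676]
tool_rot: [-0.989, 1.506, -1.503]
contact_force: [1.0, -0.2, -0.5]
opening: 0.0698
```

Run:
```python
from view import *
o=state()
R={n:snap(n,n[0]+'8') for n in('side','top')}
overlay(R,[.6478,.148,-.387],[*well([.6478,.148,-.387],'b'),.01],'b','v8')
pots(R,dict(b=well([.6478,.148,-.387],'b'),c=(.4485,-.29),d=(.575,-.405)),'bcd',dict(b=.01))
```

```text
14.97 tcp [ 0.5827 -0.0086  0.1676] jawang -23.4 op 0.0698 F [ 1.  -0.2 -0.5]
b ['side', 'top'] [ 0.5825 -0.0073] rms 3.79
c ['side', 'top'] [ 0.4479 -0.2894] rms 0.77
d ['side', 'top'] [ 0.5741 -0.4054] rms 0.91
```

View pics/v8_side.png

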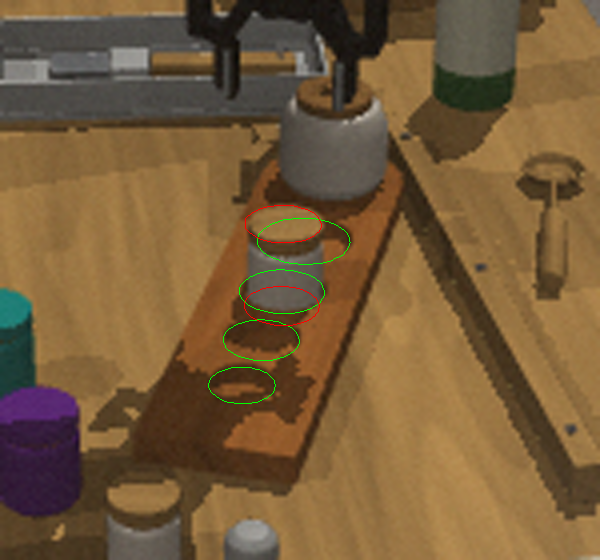

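Pot_b stands in well_b: its outline matches the expected seat at (284,250). Next is pot_c.

Emit:
{"api": "play_rows", "payload": {
  "moves": [
    {"x": -1.69, "y": -3.51, "z": 0, "turn": 0, "jaw": 7.5},
    {"x": -1.69, "y": -3.51, "z": 0, "turn": 0, "jaw": 7.5},
    {"x": -1.69, "y": -3.51, "z": 0, "turn": 0, "jaw": 7.5},
    {"x": -1.69, "y": -3.51, "z": 0, "turn": 0, "jaw": 7.5},
    {"x": -1.69, "y": -3.51, "z": 0, "turn": 0, "jaw": 7.5},
    {"x": -1.69, "y": -3.51, "z": 0, "turn": 0, "jaw": 7.5},
    {"x": -1.69, "y": -3.51, "z": 0, "turn": 0, "jaw": 7.5},
    {"x": -1.69, "y": -3.51, "z": 0, "turn": 0, "jaw": 7.5}
  ]
}}

```text
t: 15.83
tool_pos: [0.4464, -0.2901, 0.1649]
tool_rot: [-0.988, 1.507, -1.501]
contact_force: [0.6, 0.5, 0.1]
opening: 0.0752
```

Emit:
{"api": "play_rows", "payload": {
  "moves": [
    {"x": 0, "y": 0, "z": -3, "turn": 0, "jaw": 7.5},
    {"x": 0, "y": 0, "z": 0, "turn": 0, "jaw": 7.5},
    {"x": 0, "y": 0, "z": 0, "turn": 0, "jaw": 7.5}
  ]
}}

```text
t: 16.08
tool_pos: [0.4463, -0.288, 0.1335]
tool_rot: [-0.988, 1.512, -1.498]
contact_force: [0.3, -0.0, -0.4]
opening: 0.0753
```

Run:
```python
from view import *
o=state()
R={n:snap(n,n[0]+'9') for n in('side','top')}
pots(R,dict(b=well([.6478,.148,-.387],'b'),c=(.4485,-.29),d=(.575,-.405)),'bcd',dict(b=.01))
```

```text
16.08 tcp [ 0.4463 -0.288   0.1335] jawang -23.5 op 0.0753 F [ 0.3 -0.  -0.4]
b ['side', 'top'] [ 0.5858 -0.0094] rms 1.29
c ['side', 'top'] [ 0.4463 -0.2838] rms 3.26
d ['side', 'top'] [ 0.574 -0.406] rms 0.67
```

View pics/s9.png

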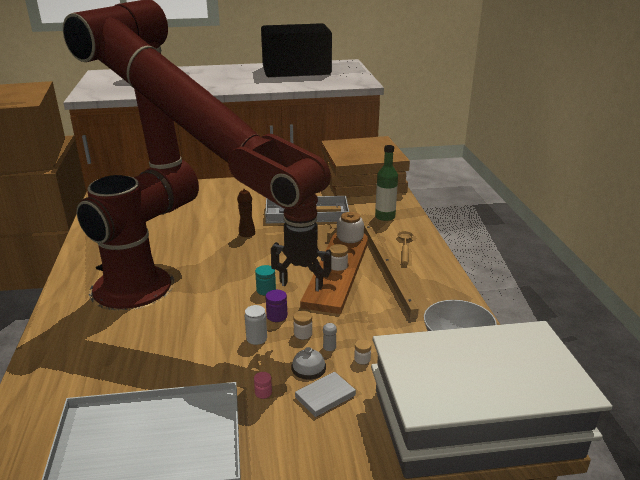

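The side view shows pot_c at (303,325), unmoved, right below the gripper.

Emit:
{"api": "play_rows", "payload": {
  "moves": [
    {"x": 0.2, "y": -0.15, "z": -3, "turn": 0, "jaw": 7.5},
    {"x": 0, "y": 0, "z": -4, "turn": 0, "jaw": 7.5},
    {"x": 0, "y": 0, "z": -2.6, "turn": 0, "jaw": 7.5},
    {"x": 0, "y": 0, "z": -1.3, "turn": 0, "jaw": 7.5},
    {"x": 0, "y": 0, "z": 0, "turn": 0, "jaw": 7.5},
    {"x": 0, "y": 0, "z": 0, "turn": 0, "jaw": 7.5}
  ]
}}

```text
t: 16.78
tool_pos: [0.4512, -0.2909, 0.0291]
tool_rot: [-0.987, 1.503, -1.504]
contact_force: [0.1, -0.0, 0.1]
opening: 0.0753
```

Emit:
{"api": "play_rows", "payload": {
  "squeeze": 40,
  "moves": [
    {"x": 0, "y": 0, "z": 0, "turn": 0, "jaw": 3.7},
    {"x": 0, "y": 0, "z": 0, "turn": 0, "jaw": 3.7},
    {"x": 0, "y": 0, "z": 0, "turn": 0, "jaw": 3.7},
    {"x": 0, "y": 0, "z": 0, "turn": 0, "jaw": 3.7},
    {"x": 0, "y": 0, "z": 0, "turn": 0, "jaw": 3.7}
  ]
}}

```text
t: 17.2
tool_pos: [0.452, -0.2922, 0.031]
tool_rot: [-0.986, 1.5, -1.507]
contact_force: [-1.2, 1.0, 7.6]
opening: 0.0449
```

Emit:
{"api": "play_rows", "payload": {
  "moves": [
    {"x": 0, "y": 0, "z": 1, "turn": 0, "jaw": 3.7},
    {"x": 0, "y": 0, "z": 3, "turn": 0, "jaw": 3.7},
    {"x": 0, "y": 0, "z": 4, "turn": 0, "jaw": 3.7},
    {"x": 0, "y": 0, "z": 0, "turn": 0, "jaw": 3.7},
    {"x": 0, "y": 0, "z": 0, "turn": 0, "jaw": 3.7}
  ]
}}

```text
t: 17.62
tool_pos: [0.4524, -0.2927, 0.1125]
tool_rot: [-0.985, 1.497, -1.51]
contact_force: [-0.4, -0.4, -2.0]
opening: 0.0446
```

Emit:
{"api": "play_rows", "payload": {
  "moves": [
    {"x": 1.5, "y": 3.15, "z": 0, "turn": 0, "jaw": 3.7},
    {"x": 1.5, "y": 3.15, "z": 0, "turn": 0, "jaw": 3.7},
    {"x": 1.5, "y": 3.15, "z": 0, "turn": 0, "jaw": 3.7},
    {"x": 1.5, "y": 3.15, "z": 0, "turn": 0, "jaw": 3.7},
    {"x": 1.5, "y": 3.15, "z": 0, "turn": 0, "jaw": 3.7},
    {"x": 1.5, "y": 3.15, "z": 0, "turn": 0, "jaw": 3.7},
    {"x": 1.5, "y": 3.1, "z": 0, "turn": 0, "jaw": 3.7},
    {"x": 0, "y": 0, "z": 0, "turn": 0, "jaw": 3.7}
  ]
}}

```text
t: 18.28
tool_pos: [0.556, -0.066, 0.1069]
tool_rot: [-0.99, 1.503, -1.497]
contact_force: [-0.5, -0.6, -1.9]
opening: 0.0449
```

Emit:
{"api": "play_rows", "payload": {
  "moves": [
    {"x": 0, "y": 0, "z": -2, "turn": 0, "jaw": 3.7},
    {"x": 0, "y": 0, "z": -2, "turn": 0, "jaw": 3.7},
    {"x": 0, "y": 0, "z": 0, "turn": 0, "jaw": 3.7},
    {"x": 0, "y": 0, "z": 0, "turn": 0, "jaw": 3.7},
    {"x": 0, "y": 0, "z": 0, "turn": 0, "jaw": 3.7}
  ]
}}

```text
t: 18.7
tool_pos: [0.5553, -0.0713, 0.0684]
tool_rot: [-0.987, 1.505, -1.504]
contact_force: [-0.1, 0.6, -1.5]
opening: 0.045
```

Run:
```python
from view import *
o=state()
R={n:snap(n,n[0]+'10') for n in('side',)}
p=o['tool_pos']
print(well([.6478,.148,-.387],'c'))
overlay(R,[.6478,.148,-.387],[p[0],p[1],p[2]-.031],'c','v10')
```

```text
18.7 tcp [ 0.5553 -0.0713  0.0684] jawang -23.5 op 0.045 F [-0.1  0.6 -1.5]
(np.float64(0.5583533604415949), np.float64(-0.07147277432909246))
```

View pics/v10_side.png

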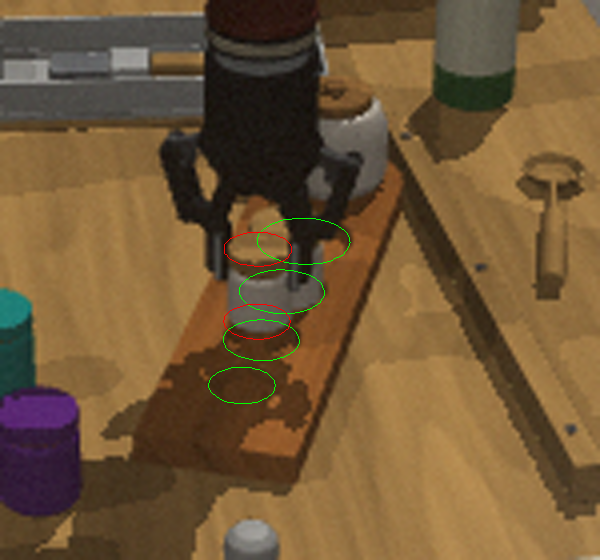

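Emit:
{"api": "play_rows", "payload": {
  "moves": [
    {"x": 0.25, "y": 0, "z": 0, "turn": 0, "jaw": 3.7},
    {"x": 0, "y": 0, "z": -1, "turn": 0, "jaw": 3.7},
    {"x": 0, "y": 0, "z": 0, "turn": 0, "jaw": 3.7},
    {"x": 0, "y": 0, "z": -0.5, "turn": 0, "jaw": 3.7},
    {"x": 0, "y": 0, "z": -0.5, "turn": 0, "jaw": 3.7},
    {"x": 0, "y": 0, "z": 0, "turn": 0, "jaw": 3.7},
    {"x": 0, "y": 0, "z": 0, "turn": 0, "jaw": 3.7}
  ]
}}

```text
t: 19.33
tool_pos: [0.5575, -0.0709, 0.0475]
tool_rot: [-0.988, 1.505, -1.503]
contact_force: [-0.4, 0.1, -2.3]
opening: 0.045
```

Emit:
{"api": "play_rows", "payload": {
  "moves": [
    {"x": 0, "y": 0, "z": -0.3, "turn": 0, "jaw": 3.7},
    {"x": 0, "y": 0, "z": -0.3, "turn": 0, "jaw": 3.7},
    {"x": 0, "y": 0, "z": 0, "turn": 0, "jaw": 3.7},
    {"x": 0, "y": 0, "z": 0, "turn": 0, "jaw": 3.7}
  ]
}}

```text
t: 19.67
tool_pos: [0.5578, -0.0709, 0.042]
tool_rot: [-0.987, 1.504, -1.504]
contact_force: [-0.1, 0.2, -1.7]
opening: 0.0449
```

Run:
```python
from view import *
o=state()
R={n:snap(n,n[0]+'11') for n in('side',)}
overlay(R,[.6478,.148,-.387],[*well([.6478,.148,-.387],'c'),.01],'c','v11')
```

```text
19.67 tcp [ 0.5578 -0.0709  0.042 ] jawang -23.4 op 0.0449 F [-0.1  0.2 -1.7]
```

View pics/v11_side.png

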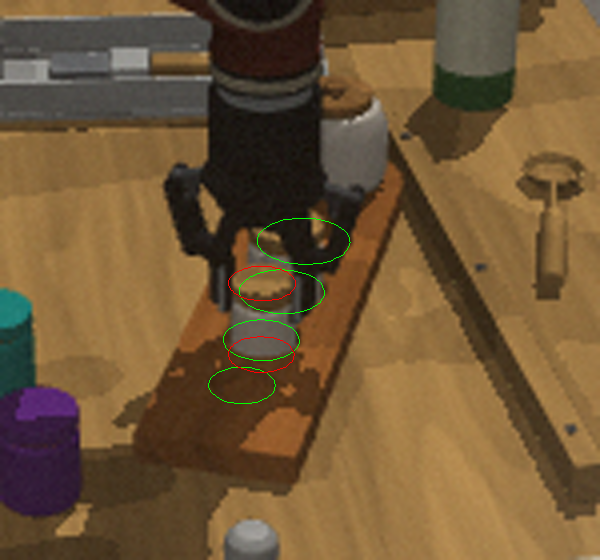

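Pot_c's outline matches the expected seat and it sits inside the well. A little lower, then release.

Emit:
{"api": "play_rows", "payload": {
  "moves": [
    {"x": 0, "y": 0, "z": -0.2, "turn": 0, "jaw": 3.7},
    {"x": 0, "y": 0, "z": 0, "turn": 0, "jaw": 4.8},
    {"x": 0, "y": 0, "z": 0, "turn": 0, "jaw": 5.4},
    {"x": 0, "y": 0, "z": 0, "turn": 0, "jaw": 5.8},
    {"x": 0, "y": 0, "z": 0, "turn": 0, "jaw": 5.8},
    {"x": 0, "y": 0, "z": 2, "turn": 0, "jaw": 5.8},
    {"x": 0, "y": 0, "z": 4, "turn": 0, "jaw": 6},
    {"x": 0, "y": 0, "z": 4, "turn": 0, "jaw": 6.5}
  ]
}}

```text
t: 20.38
tool_pos: [0.5563, -0.0706, 0.1393]
tool_rot: [-0.991, 1.508, -1.501]
contact_force: [0.7, 0.5, 0.0]
opening: 0.0651
```

Emit:
{"api": "play_rows", "payload": {
  "moves": [
    {"x": 0, "y": -3.5, "z": 1, "turn": 0, "jaw": 7},
    {"x": 0, "y": -4, "z": 0, "turn": 0, "jaw": 7},
    {"x": 0, "y": -4, "z": 0, "turn": 0, "jaw": 7},
    {"x": 0, "y": -4, "z": 0, "turn": 0, "jaw": 7},
    {"x": 0, "y": 0, "z": 0, "turn": 0, "jaw": 7}
  ]
}}

```text
t: 20.8
tool_pos: [0.5578, -0.2323, 0.1512]
tool_rot: [-0.985, 1.505, -1.512]
contact_force: [-0.0, -0.2, -0.9]
opening: 0.07
```

Run:
```python
from view import *
o=state()
R={n:snap(n,n[0]+'12') for n in('side','top')}
q=[.6478,.148,-.387]
overlay(R,q,[*well(q,'c'),.01],'c','v12')
pots(R,dict(b=well(q,'b'),c=well(q,'c'),d=(.575,-.405)),'bcd',dict(b=.01,c=.01)); print(well(q,'b'),well(q,'c'))
```

```text
20.8 tcp [ 0.5578 -0.2323  0.1512] jawang -23.8 op 0.07 F [-0.  -0.2 -0.9]
b ['side', 'top'] [ 0.5859 -0.0086] rms 2.1
c ['side', 'top'] [ 0.5599 -0.0704] rms 1.44
d ['side', 'top'] [ 0.5742 -0.4048] rms 0.81
(np.float64(0.5836399631859541), np.float64(-0.009427728421711912)) (np.float64(0.5583533604415949), np.float64(-0.07147277432909246))
```

View pics/v12_side.png

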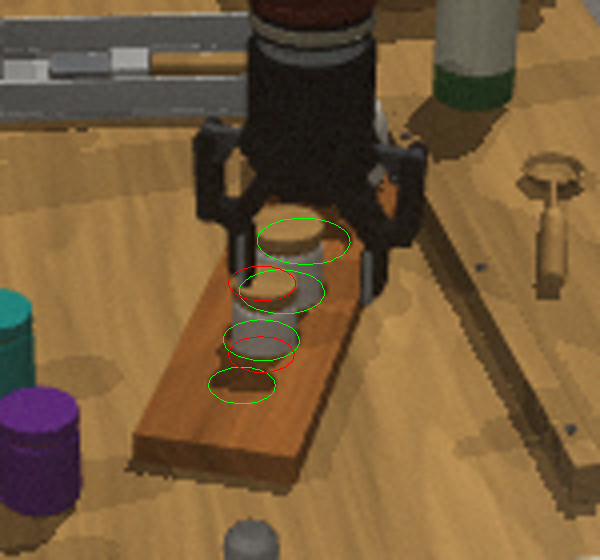

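View pics/t12.png

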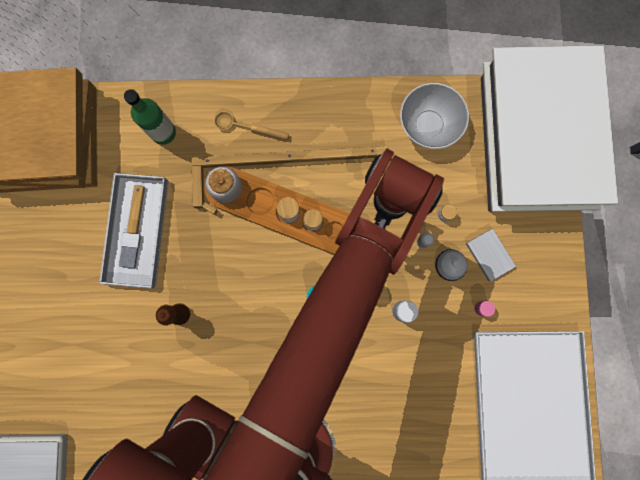

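Run:
```python
from view import *
R={n:eyes.get_image(n) for n in('side','top')}
a,u=ray(R['side'],(373,336)); 
for p in((497,210),(489,210)):
    b,v=ray(R['top'],p)
    t=np.linalg.lstsq(np.c_[u,-v],b-a,rcond=None)[0]; print(a+u*t[0],b+v*t[1])
q=[.6478,.148,-.387]; print(well(q,'d'))
```

```text
[ 0.57525658 -0.49331692  0.13939004] [ 0.56071513 -0.49191533  0.13639604]
[ 0.57897284 -0.47904752  0.12802067] [ 0.56299783 -0.47749532  0.12474711]
(np.float64(0.5360860535473084), np.float64(-0.12610945654603953))
```

The top view shows pots b and c in their wells at (288,210) and (313,221). Pot_d is next, and the stack leaves enough clearance, more than 7 cm from the TCP.

Emit:
{"api": "play_rows", "payload": {
  "moves": [
    {"x": 0.33, "y": -3.46, "z": 0, "turn": 0, "jaw": 6.2},
    {"x": 0.33, "y": -3.46, "z": 0, "turn": 0, "jaw": 6.2},
    {"x": 0.33, "y": -3.46, "z": 0, "turn": 0, "jaw": 6.2},
    {"x": 0.33, "y": -3.46, "z": 0, "turn": 0, "jaw": 6.2},
    {"x": 0.33, "y": -3.46, "z": 0, "turn": 0, "jaw": 6.2},
    {"x": 0, "y": 0, "z": -3, "turn": 0, "jaw": 6.2},
    {"x": 0, "y": 0, "z": 0, "turn": 0, "jaw": 6.2},
    {"x": 0, "y": 0, "z": 0, "turn": 0, "jaw": 6.2}
  ]
}}

```text
t: 21.77
tool_pos: [0.5735, -0.3967, 0.1175]
tool_rot: [-0.989, 1.509, -1.498]
contact_force: [-0.7, -0.5, 0.3]
opening: 0.0622
```

Run:
```python
from view import *
o=state()
R={n:snap(n,n[0]+'13') for n in('side','top')}
q=[.6478,.148,-.387]
overlay(R,q,[*well(q,'c'),.01],'c','v13')
pots(R,dict(b=well(q,'b'),c=well(q,'c'),d=(.575,-.405)),'bcd',dict(b=.01,c=.01))
```

```text
21.77 tcp [ 0.5735 -0.3967  0.1175] jawang -23.4 op 0.0622 F [-0.7 -0.5  0.3]
b ['side', 'top'] [ 0.5852 -0.0093] rms 1.16
c ['side', 'top'] [ 0.5606 -0.0699] rms 1.26
d ['side'] [ 0.5755 -0.4036] rms 0.25
```

View pics/s13.png

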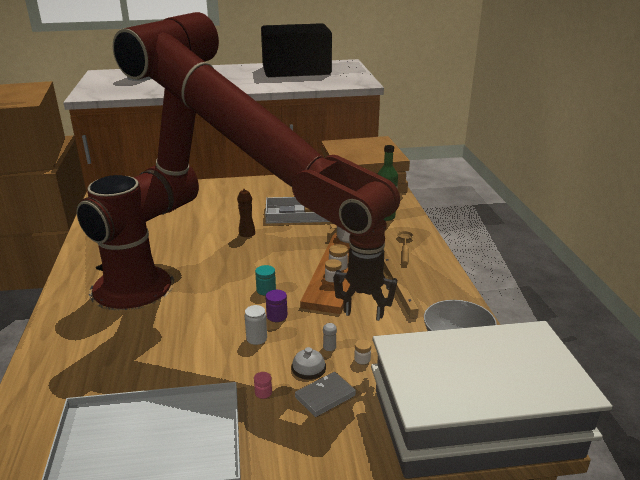

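View pics/v13_side.png

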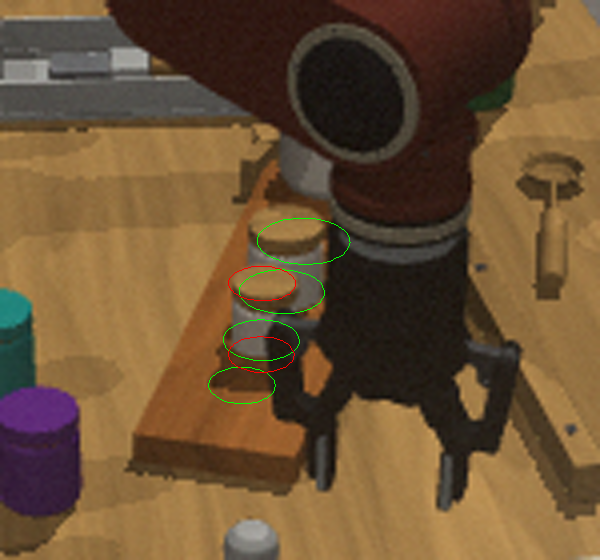

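View pics/v13_top.png

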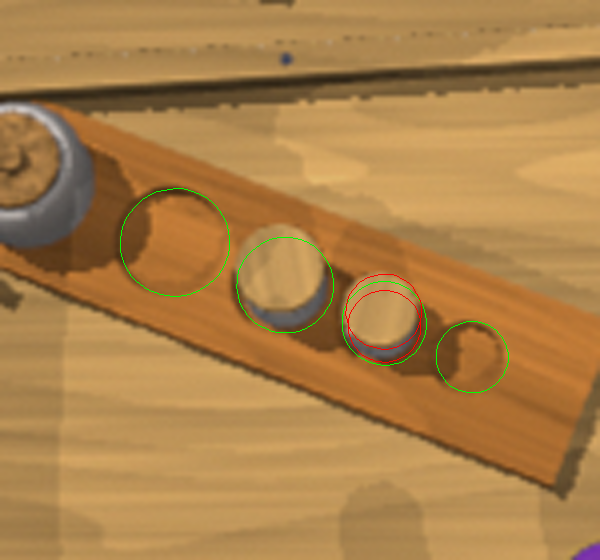

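In the top view the overlay fits the board, both pots sit in their wells, and well_d at (472,357) is clear. The side view shows pot_d at (363,352), unmoved.

Emit:
{"api": "play_rows", "payload": {
  "moves": [
    {"x": 0.1, "y": -0.75, "z": -2.5, "turn": 0, "jaw": 6.2},
    {"x": 0, "y": 0, "z": -3.5, "turn": 0, "jaw": 6.2},
    {"x": 0, "y": 0, "z": -2.5, "turn": 0, "jaw": 6.2},
    {"x": 0, "y": 0, "z": -1.4, "turn": 0, "jaw": 6.2},
    {"x": 0, "y": 0, "z": 0, "turn": 0, "jaw": 6.2},
    {"x": 0, "y": 0, "z": 0, "turn": 0, "jaw": 6.2},
    {"x": 0, "y": 0, "z": 0, "turn": 0, "jaw": 6.2}
  ]
}}

```text
t: 22.55
tool_pos: [0.577, -0.4074, 0.0241]
tool_rot: [-0.986, 1.5, -1.507]
contact_force: [0.3, -0.2, 0.4]
opening: 0.0621
```

Emit:
{"api": "play_rows", "payload": {
  "squeeze": 40,
  "moves": [
    {"x": -0.1, "y": 0.2, "z": -0.4, "turn": 0, "jaw": 6.2},
    {"x": 0, "y": 0, "z": 0, "turn": 0, "jaw": 3},
    {"x": 0, "y": 0, "z": 0, "turn": 0, "jaw": 3},
    {"x": 0, "y": 0, "z": 0, "turn": 0, "jaw": 3},
    {"x": 0, "y": 0, "z": 0, "turn": 0, "jaw": 3},
    {"x": 0, "y": 0, "z": 0, "turn": 0, "jaw": 3}
  ]
}}

```text
t: 23.05
tool_pos: [0.5752, -0.405, 0.0186]
tool_rot: [-0.986, 1.502, -1.505]
contact_force: [-1.2, 0.9, 5.0]
opening: 0.0369
```

Emit:
{"api": "play_rows", "payload": {
  "moves": [
    {"x": 0, "y": 0, "z": 1, "turn": 0, "jaw": 3},
    {"x": 0, "y": 0, "z": 3, "turn": 0, "jaw": 3},
    {"x": 0, "y": 0, "z": 4, "turn": 0, "jaw": 3},
    {"x": 0, "y": 0, "z": 0, "turn": 0, "jaw": 3},
    {"x": 0, "y": 0, "z": 0, "turn": 0, "jaw": 3}
  ]
}}

```text
t: 23.47
tool_pos: [0.5763, -0.4061, 0.1018]
tool_rot: [-0.985, 1.497, -1.51]
contact_force: [0.5, 0.0, -1.1]
opening: 0.0367
```

Emit:
{"api": "play_rows", "payload": {
  "moves": [
    {"x": -0.5, "y": 3.5, "z": 0.5, "turn": 0, "jaw": 3},
    {"x": -0.5, "y": 3.5, "z": 0.5, "turn": 0, "jaw": 3},
    {"x": -0.5, "y": 3.5, "z": 0, "turn": 0, "jaw": 3},
    {"x": -0.5, "y": 3.5, "z": 0, "turn": 0, "jaw": 3},
    {"x": -0.5, "y": 3.5, "z": 0, "turn": 0, "jaw": 3},
    {"x": -0.5, "y": 3.5, "z": 0, "turn": 0, "jaw": 3},
    {"x": -0.5, "y": 3.5, "z": 0, "turn": 0, "jaw": 3},
    {"x": -0.5, "y": 3.5, "z": 0, "turn": 0, "jaw": 3}
  ]
}}

```text
t: 24.13
tool_pos: [0.5327, -0.1225, 0.1054]
tool_rot: [-0.989, 1.507, -1.502]
contact_force: [0.4, 0.4, -0.7]
opening: 0.0368
```

Emit:
{"api": "play_rows", "payload": {
  "moves": [
    {"x": 0, "y": 0, "z": -2.5, "turn": 0, "jaw": 3},
    {"x": 0, "y": 0, "z": -2.5, "turn": 0, "jaw": 3},
    {"x": 0, "y": 0, "z": 0, "turn": 0, "jaw": 3},
    {"x": 0, "y": 0, "z": 0, "turn": 0, "jaw": 3},
    {"x": 0, "y": 0, "z": 0, "turn": 0, "jaw": 3}
  ]
}}

```text
t: 24.55
tool_pos: [0.5345, -0.1248, 0.0574]
tool_rot: [-0.987, 1.505, -1.504]
contact_force: [0.8, 0.5, -0.6]
opening: 0.037
```

Run:
```python
from view import *
o=state()
R={n:snap(n,n[0]+'14') for n in('side','top')}
p=o['tool_pos']
overlay(R,[.6478,.148,-.387],[p[0],p[1],p[2]-.0186],'d','v14')
```

```text
24.55 tcp [ 0.5345 -0.1248  0.0574] jawang -23.5 op 0.037 F [ 0.8  0.5 -0.6]
```

View pics/v14_side.png

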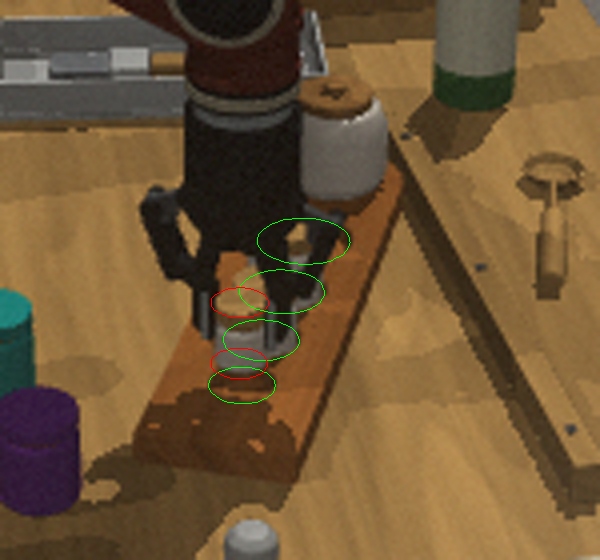

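Emit:
{"api": "play_rows", "payload": {
  "moves": [
    {"x": 0.15, "y": -0.1, "z": 0, "turn": 0, "jaw": 3},
    {"x": 0, "y": 0, "z": -1, "turn": 0, "jaw": 3},
    {"x": 0, "y": 0, "z": 0, "turn": 0, "jaw": 3},
    {"x": 0, "y": 0, "z": -0.6, "turn": 0, "jaw": 3},
    {"x": 0, "y": 0, "z": -0.6, "turn": 0, "jaw": 3},
    {"x": 0, "y": 0, "z": 0, "turn": 0, "jaw": 3},
    {"x": 0, "y": 0, "z": 0, "turn": 0, "jaw": 3}
  ]
}}

```text
t: 25.23
tool_pos: [0.5354, -0.1253, 0.0344]
tool_rot: [-0.988, 1.505, -1.503]
contact_force: [0.4, -0.1, -0.5]
opening: 0.037
```

Emit:
{"api": "play_rows", "payload": {
  "moves": [
    {"x": 0, "y": 0, "z": -0.3, "turn": 0, "jaw": 3},
    {"x": 0, "y": 0, "z": -0.3, "turn": 0, "jaw": 3},
    {"x": 0, "y": 0, "z": 0, "turn": 0, "jaw": 3},
    {"x": 0, "y": 0, "z": 0, "turn": 0, "jaw": 3}
  ]
}}

```text
t: 25.57
tool_pos: [0.5359, -0.1254, 0.0291]
tool_rot: [-0.987, 1.504, -1.504]
contact_force: [0.0, -0.4, 0.0]
opening: 0.0369
```

Run:
```python
from view import *
o=state()
R={n:snap(n,n[0]+'15') for n in('side',)}
q=[.6478,.148,-.387]
overlay(R,q,[*well(q,'d'),.01],'d','v15')
```

```text
25.57 tcp [ 0.5359 -0.1254  0.0291] jawang -23.4 op 0.0369 F [ 0.  -0.4  0. ]
```

View pics/v15_side.png

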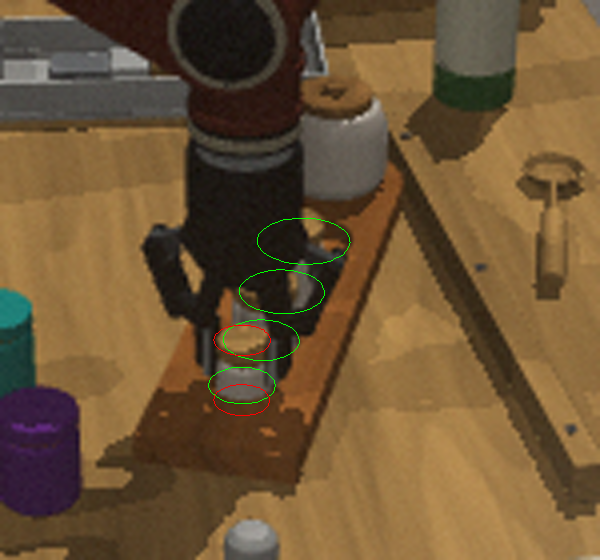

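Pot_d lines up with its seat and the grip height puts it on the floor of the well. I'll release it and rise.

Emit:
{"api": "play_rows", "payload": {
  "moves": [
    {"x": 0, "y": 0, "z": -0.1, "turn": 0, "jaw": 3},
    {"x": 0, "y": 0, "z": 0, "turn": 0, "jaw": 4},
    {"x": 0, "y": 0, "z": 0, "turn": 0, "jaw": 4.6},
    {"x": 0, "y": 0, "z": 0, "turn": 0, "jaw": 5},
    {"x": 0, "y": 0, "z": 0, "turn": 0, "jaw": 5},
    {"x": 0, "y": 0, "z": 2, "turn": 0, "jaw": 5},
    {"x": 0, "y": 0, "z": 4, "turn": 0, "jaw": 5},
    {"x": 0, "y": 0, "z": 4, "turn": 0, "jaw": 5}
  ]
}}

```text
t: 26.28
tool_pos: [0.5343, -0.1249, 0.1274]
tool_rot: [-0.99, 1.508, -1.501]
contact_force: [1.2, -1.0, 1.0]
opening: 0.0503
```

Emit:
{"api": "play_rows", "payload": {
  "moves": [
    {"x": -3.5, "y": -1.5, "z": 1, "turn": 0, "jaw": 4},
    {"x": -3.5, "y": -1.5, "z": 0, "turn": 0, "jaw": 3},
    {"x": -3.5, "y": -1.5, "z": 0, "turn": 0, "jaw": 1},
    {"x": -3.5, "y": -1.5, "z": 0, "turn": 0, "jaw": 0},
    {"x": 0, "y": 0, "z": 0, "turn": 0, "jaw": 0}
  ]
}}

```text
t: 26.7
tool_pos: [0.3917, -0.1867, 0.1375]
tool_rot: [-0.987, 1.508, -1.507]
contact_force: [-0.5, -0.1, 0.1]
opening: 0.0002
```

Run:
```python
from view import *
o=state()
R={n:snap(n,n[0]+'16') for n in('side','top')}
q=[.6478,.148,-.387]
overlay(R,q,[*well(q,'d'),.01],'d','v16')
pots(R,dict(b=well(q,'b'),c=well(q,'c'),d=well(q,'d')),'bcd',dict(b=.01,c=.01,d=.01)); print([np.round(well(q,s),4) for s in 'bcd'])
```

```text
26.7 tcp [ 0.3917 -0.1867  0.1375] jawang -23.7 op 0.0002 F [-0.5 -0.1  0.1]
b ['side', 'top'] [ 0.5854 -0.0078] rms 1.45
c ['side', 'top'] [ 0.5607 -0.0689] rms 1.22
d ['side', 'top'] [ 0.5366 -0.1273] rms 1.02
[array([ 0.5836, -0.0094]), array([ 0.5584, -0.0715]), array([ 0.5361, -0.1261])]
```

View pics/v16_side.png

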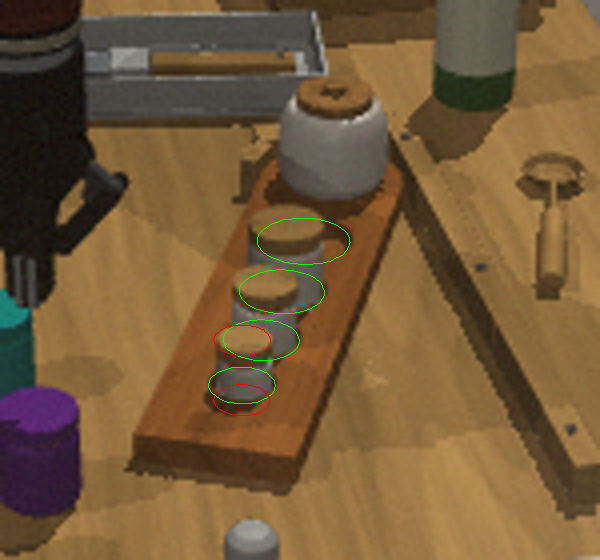

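View pics/t16.png

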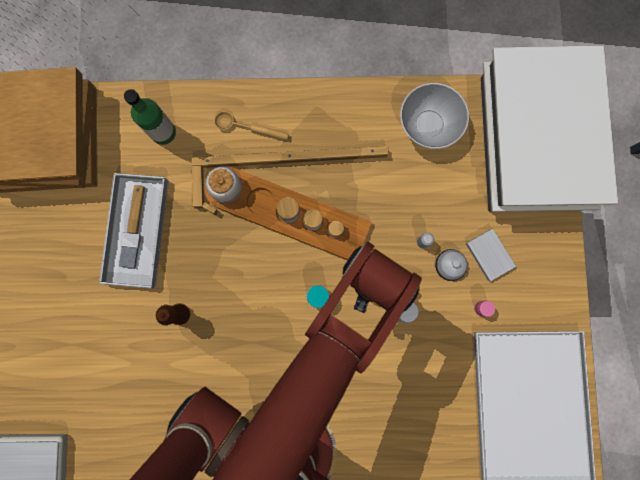

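The top view shows pots b, c and d in their wells at (288,209), (313,219) and (336,229), and well_a is empty. Next I'll bring the closed fingers to the board's near side, close to the free end, and push.

Emit:
{"api": "play_rows", "payload": {
  "moves": [
    {"x": 2.5, "y": 2.05, "z": 0, "turn": 0, "jaw": 0},
    {"x": 2.5, "y": 2.05, "z": 0, "turn": 0, "jaw": 0},
    {"x": 0, "y": 0, "z": -3, "turn": 0, "jaw": 0},
    {"x": 0, "y": 0, "z": -4, "turn": 0, "jaw": 0},
    {"x": 0, "y": 0, "z": -3, "turn": 0, "jaw": 0},
    {"x": 0, "y": 0, "z": 0, "turn": 0, "jaw": 0},
    {"x": 0, "y": 0, "z": 0, "turn": 0, "jaw": 0}
  ]
}}

```text
t: 27.48
tool_pos: [0.4455, -0.1432, 0.0368]
tool_rot: [-0.99, 1.507, -1.499]
contact_force: [0.1, 0.1, 0.7]
opening: 0.0001
```

Run:
```python
from view import *
o=state()
R={n:snap(n,n[0]+'17') for n in('side','top')}
r=R['top']
for p in ((205,164),(300,159),(388,154)): print(at(r,p,.03)[:2])
```

```text
27.48 tcp [ 0.4455 -0.1432  0.0368] jawang -23.3 op 0.0001 F [0.1 0.1 0.7]
[0.70814626 0.2020946 ]
[ 0.71735148 -0.03908028]
[ 0.72681676 -0.26197105]
```

View pics/s17.png

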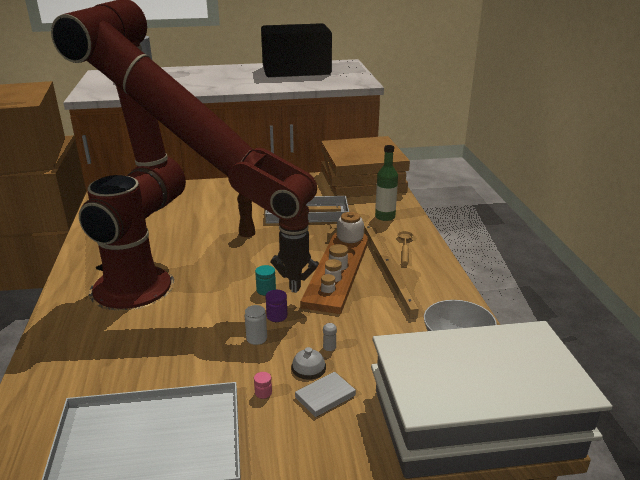

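The side view shows the closed fingers at (295,285), beside the board's near edge and clear of the purple pot. I'll lower them and start the push.

Emit:
{"api": "play_rows", "payload": {
  "moves": [
    {"x": 0, "y": 0, "z": -1.5, "turn": 0, "jaw": 0},
    {"x": 0, "y": 0, "z": -1.1, "turn": 0, "jaw": 0},
    {"x": 0, "y": 0, "z": 0, "turn": 0, "jaw": 0},
    {"x": 0.5, "y": -0.2, "z": 0, "turn": 0, "jaw": 0},
    {"x": 0.5, "y": -0.2, "z": 0, "turn": 0, "jaw": 0},
    {"x": 0.5, "y": -0.2, "z": 0, "turn": 0, "jaw": 0},
    {"x": 0, "y": 0, "z": 0, "turn": 0, "jaw": 0}
  ]
}}

```text
t: 28.17
tool_pos: [0.4625, -0.1513, 0.0132]
tool_rot: [-0.986, 1.502, -1.505]
contact_force: [-0.6, -0.6, 0.5]
opening: 0.0001
```

Run:
```python
from view import *
o=state()
R={n:snap(n,n[0]+'18') for n in('side',)}
q=[.6478,.148,-.387]
overlay(R,q,None,None,'v18')
```

```text
28.17 tcp [ 0.4625 -0.1513  0.0132] jawang -23.5 op 0.0001 F [-0.6 -0.6  0.5]
```

View pics/v18_side.png

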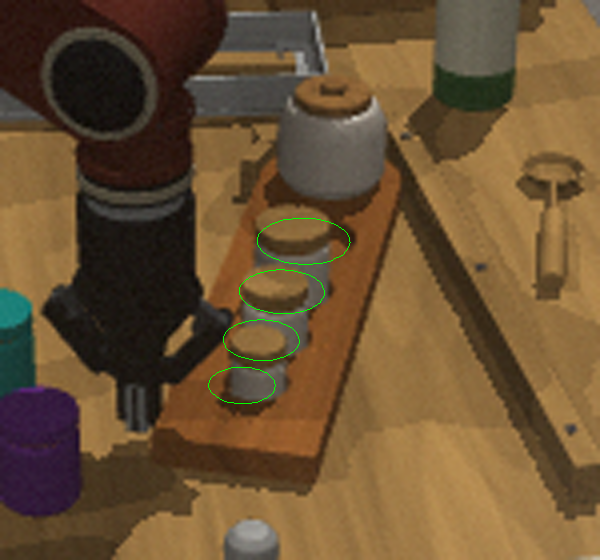

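Run:
```python
import numpy as np
r=np.array([-.1855,-.2993]);d=.404/16
p=r
for k in range(1,17):
    a=d*k; n=np.array([[np.cos(a),-np.sin(a)],[np.sin(a),np.cos(a)]])@r; print(k,np.round((n-p)*100,2)); p=n
```

```text
1 [ 0.76 -0.46]
2 [ 0.77 -0.44]
3 [ 0.78 -0.42]
4 [ 0.79 -0.4 ]
5 [ 0.8  -0.38]
6 [ 0.81 -0.36]
7 [ 0.82 -0.34]
8 [ 0.83 -0.32]
9 [ 0.84 -0.3 ]
10 [ 0.85 -0.28]
11 [ 0.85 -0.25]
12 [ 0.86 -0.23]
13 [ 0.86 -0.21]
14 [ 0.87 -0.19]
15 [ 0.87 -0.17]
16 [ 0.88 -0.14]
```

The side view shows the board already turning with the finger in contact at (137,410). The pots are upright and the knuckles are clear of pot_d. I'll continue along the arc.

Emit:
{"api": "play_rows", "payload": {
  "moves": [
    {"x": 0.4, "y": -0.23, "z": 0, "turn": 0.7, "jaw": 0},
    {"x": 0.6, "y": -0.35, "z": 0, "turn": 1.1, "jaw": 0},
    {"x": 0.78, "y": -0.43, "z": 0, "turn": 1.4, "jaw": 0},
    {"x": 0.78, "y": -0.41, "z": 0, "turn": 1.4, "jaw": 0},
    {"x": 0.8, "y": -0.39, "z": 0, "turn": 1.4, "jaw": 0},
    {"x": 0.8, "y": -0.37, "z": 0, "turn": 1.4, "jaw": 0},
    {"x": 0.6, "y": -0.26, "z": 0, "turn": 1.1, "jaw": 0},
    {"x": 0.4, "y": -0.16, "z": 0, "turn": 0.7, "jaw": 0}
  ]
}}

```text
t: 28.88
tool_pos: [0.5136, -0.1771, 0.0127]
tool_rot: [-1.082, 1.389, -1.389]
contact_force: [-4.8, 1.9, 6.1]
opening: -0.0001
```

Run:
```python
from view import *
o=state()
R={n:snap(n,n[0]+'19') for n in('side','top')}
overlay(R,[.6478,.148,-.387],None,None,'v19')
```

```text
28.88 tcp [ 0.5136 -0.1771  0.0127] jawang -14.2 op -0.0001 F [-4.8  1.9  6.1]
```

View pics/v19_side.png

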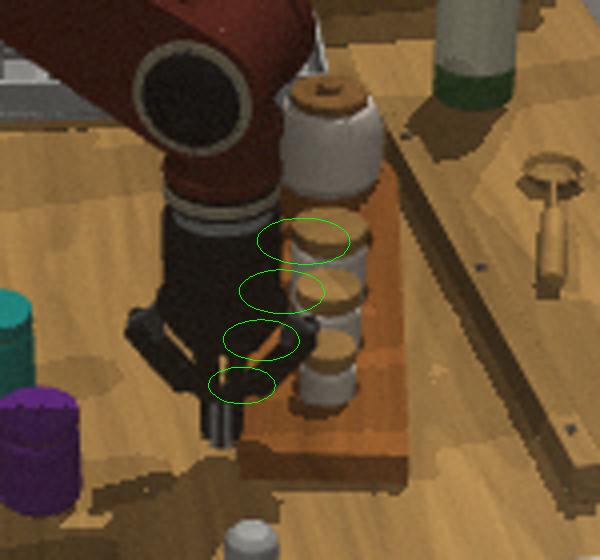

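View pics/v19_top.png

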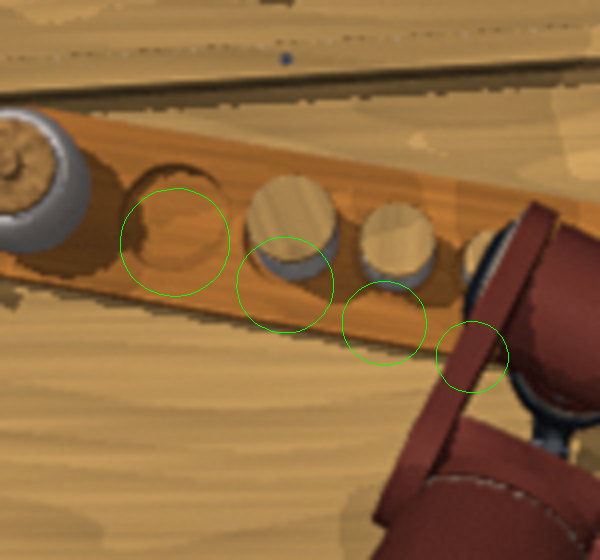

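The board has turned about halfway. The pots are upright in their wells and the crock has moved only a few mm. I'll carry on.

Emit:
{"api": "play_rows", "payload": {
  "moves": [
    {"x": 0.4, "y": -0.17, "z": 0, "turn": 0.7, "jaw": 0},
    {"x": 0.6, "y": -0.24, "z": 0, "turn": 1.1, "jaw": 0},
    {"x": 0.8, "y": -0.3, "z": 0, "turn": 1.4, "jaw": 0},
    {"x": 0.8, "y": -0.28, "z": 0, "turn": 1.4, "jaw": 0},
    {"x": 0.8, "y": -0.26, "z": 0, "turn": 1.4, "jaw": 0},
    {"x": 0.8, "y": -0.24, "z": 0, "turn": 1.4, "jaw": 0},
    {"x": 0.6, "y": -0.16, "z": 0, "turn": 1.1, "jaw": 0},
    {"x": 0.4, "y": -0.1, "z": 0, "turn": 0.7, "jaw": 0}
  ]
}}

```text
t: 29.65
tool_pos: [0.5654, -0.1943, 0.0122]
tool_rot: [-1.167, 1.273, -1.273]
contact_force: [-5.6, 0.2, 5.0]
opening: 0.0002
```

Run:
```python
from view import *
o=state()
R={n:snap(n,n[0]+'20') for n in('side','top')}
overlay(R,[.6478,.148,-.387],None,None,'v20')
```

```text
29.65 tcp [ 0.5654 -0.1943  0.0122] jawang -5.0 op 0.0002 F [-5.6  0.2  5. ]
```

View pics/v20_side.png

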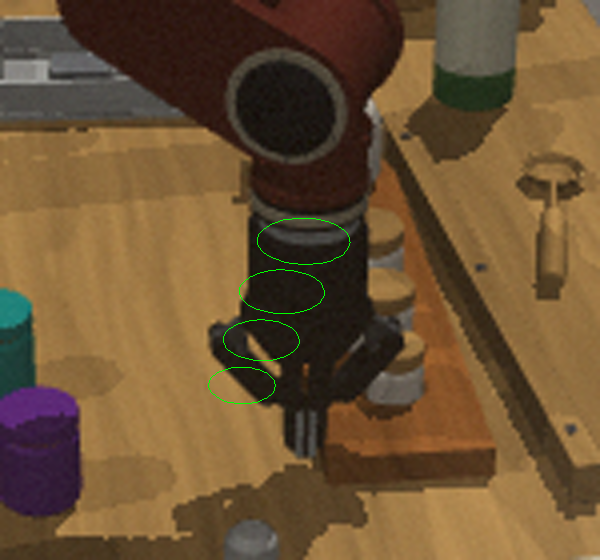

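View pics/v20_top.png

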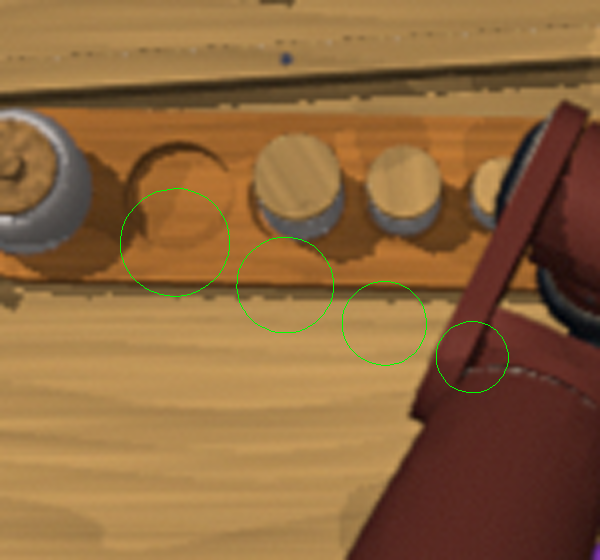

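Emit:
{"api": "play_rows", "payload": {
  "moves": [
    {"x": 0.4, "y": -0.06, "z": 0, "turn": 0.8, "jaw": 0},
    {"x": 0.5, "y": -0.06, "z": 0, "turn": 1, "jaw": 0},
    {"x": 0.5, "y": -0.05, "z": 0, "turn": 1, "jaw": 0},
    {"x": 0.5, "y": -0.04, "z": 0, "turn": 1, "jaw": 0},
    {"x": 0.4, "y": -0.02, "z": 0, "turn": 0.8, "jaw": 0},
    {"x": 0.3, "y": 0, "z": 0, "turn": 0.7, "jaw": 0},
    {"x": 0.2, "y": 0, "z": 0, "turn": 0.5, "jaw": 0}
  ]
}}

```text
t: 30.33
tool_pos: [0.593, -0.1965, 0.0121]
tool_rot: [-1.216, 1.198, -1.199]
contact_force: [-3.9, -2.1, 1.3]
opening: -0.0002
```

Run:
```python
from view import *
o=state()
R={n:snap(n,n[0]+'21') for n in('side','top')}
overlay(R,[.6478,.148,-.387],None,None,'v21')
```

```text
30.33 tcp [ 0.593  -0.1965  0.0121] jawang 0.8 op -0.0002 F [-3.9 -2.1  1.3]
```

View pics/v21_side.png

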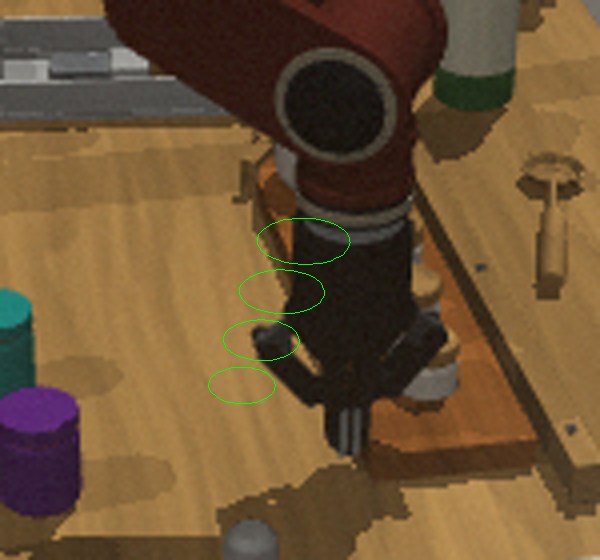

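View pics/t21.png

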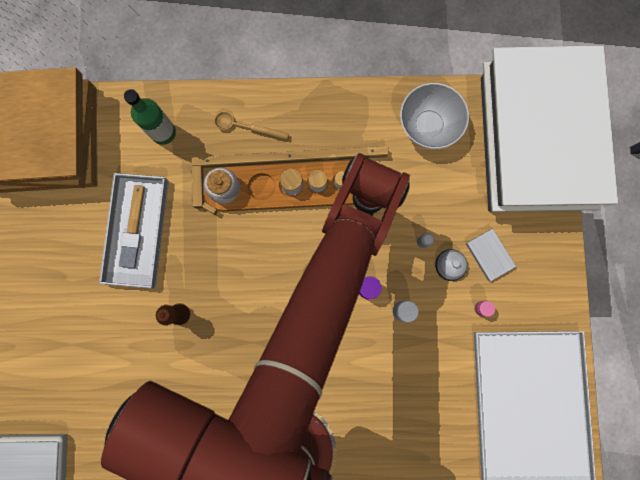

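The board is nearly parallel to the rail, with the pots upright and a small gap left at the free end. I'll push the last centimetre gently.

Emit:
{"api": "play_rows", "payload": {
  "moves": [
    {"x": 0.3, "y": 0, "z": 0, "turn": 0.5, "jaw": 0},
    {"x": 0.3, "y": 0, "z": 0, "turn": 0.5, "jaw": 0},
    {"x": 0.2, "y": 0, "z": 0, "turn": 0.2, "jaw": 0},
    {"x": 0.2, "y": 0, "z": 0, "turn": 0, "jaw": 0},
    {"x": 0, "y": 0, "z": 0, "turn": 0, "jaw": 0}
  ]
}}

```text
t: 30.85
tool_pos: [0.602, -0.1965, 0.0122]
tool_rot: [-1.227, 1.186, -1.183]
contact_force: [-5.1, -3.1, 2.9]
opening: 0.0001
```

Run:
```python
from view import *
o=state()
R={n:snap(n,n[0]+'22') for n in('side','top')}
r=R['top']['img'][:,:,::-1]; cv2.imwrite('pics/z22.png',cv2.resize(r[140:230,185:395],None,fx=3.8,fy=3.8,interpolation=cv2.INTER_CUBIC))
r=R['side']['img'][:,:,::-1]; cv2.imwrite('pics/z22s.png',cv2.resize(r[200:330,310:450],None,fx=4,fy=4,interpolation=cv2.INTER_CUBIC))
```

```text
30.85 tcp [ 0.602  -0.1965  0.0122] jawang 2.0 op 0.0001 F [-5.1 -3.1  2.9]
```

View pics/z22.png

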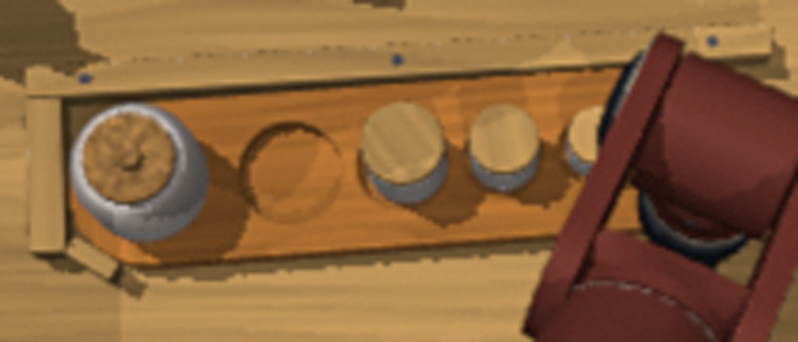

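View pics/z22s.png

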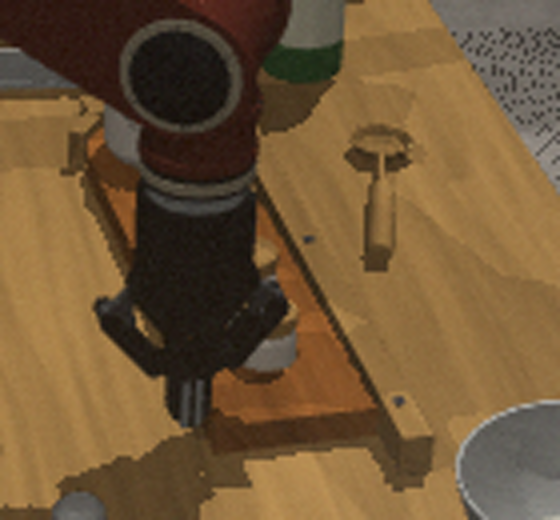

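Emit:
{"api": "play_rows", "payload": {
  "moves": [
    {"x": 0.2, "y": 0, "z": 0, "turn": 0, "jaw": 0},
    {"x": 0.2, "y": 0, "z": 0, "turn": 0, "jaw": 0},
    {"x": 0.1, "y": 0, "z": 0, "turn": 0, "jaw": 0},
    {"x": 0, "y": 0, "z": 0, "turn": 0, "jaw": 0}
  ]
}}

```text
t: 31.28
tool_pos: [0.6026, -0.1965, 0.012]
tool_rot: [-1.235, 1.194, -1.176]
contact_force: [-22.0, -2.6, 14.0]
opening: 0.0
```

The force has risen to 22 N with no further travel, so the board is against the rail. I'll back off and look.

Emit:
{"api": "play_rows", "payload": {
  "moves": [
    {"x": -0.5, "y": 0, "z": 0, "turn": 0, "jaw": 0},
    {"x": -1.5, "y": 0, "z": 0, "turn": 0, "jaw": 0},
    {"x": -2, "y": 0, "z": 1, "turn": 0, "jaw": 0},
    {"x": 0, "y": -1, "z": 4, "turn": 0, "jaw": 0},
    {"x": 0, "y": -1, "z": 4, "turn": 0, "jaw": 0},
    {"x": 0, "y": -3.5, "z": 2, "turn": 0, "jaw": 0},
    {"x": -2, "y": -3.5, "z": 0, "turn": 0, "jaw": 0},
    {"x": -2, "y": -3.5, "z": 0, "turn": 0, "jaw": 0}
  ]
}}

```text
t: 31.95
tool_pos: [0.5303, -0.3229, 0.1261]
tool_rot: [-1.223, 1.175, -1.188]
contact_force: [0.3, -0.0, 0.2]
opening: 0.0004
```

Run:
```python
from view import *
o=state()
R={n:snap(n,n[0]+'23') for n in('side','top')}
for n in R: pinpoint(n,'bell_top')
M={}
for n in R:
    L=regions_of(n,'board')
    if L: M[n]=L[0]['pixels']; f=fit_board(R,{n:M[n]},[.65,.15,.03]); print(n,np.round(f.x,4),round(f.fun,3))
q=[.651,.149,.04]
pots(R,{s:well(q,s) for s in 'bcd'},'bcd',dict(b=.01,c=.01,d=.01)); print([np.round(well(q,s),4) for s in 'bcd'])
r=R['top']['img'][:,:,::-1]; cv2.imwrite('pics/z23.png',cv2.resize(r[140:230,185:395],None,fx=3.8,fy=3.8,interpolation=cv2.INTER_CUBIC))
r=R['top']['img'][:,:,::-1]; cv2.imwrite('pics/z23b.png',cv2.resize(r[220:310,400:500],None,fx=6,fy=6,interpolation=cv2.INTER_CUBIC))
r=R['side']['img'][:,:,::-1]; cv2.imwrite('pics/z23s.png',cv2.resize(r[320:400,260:360],None,fx=6,fy=6,interpolation=cv2.INTER_CUBIC))
for n in R:
  L=regions_of(n,'bell_top'); print(n,[(round(float(d['score']),2),box(d['pixels']),d['point']) for d in L[:2]])
```

```text
31.95 tcp [ 0.5303 -0.3229  0.1261] jawang 2.1 op 0.0004 F [ 0.3 -0.   0.2]
side [0.6511 0.1582 0.0546] 0.6
top [0.6482 0.1541 0.058 ] 0.186
b ['side', 'top'] [ 0.6611 -0.0124] rms 5.04
c ['side', 'top'] [ 0.6648 -0.0824] rms 1.56
d ['side', 'top'] [ 0.67   -0.1427] rms 1.1
[array([ 0.6578, -0.0209]), array([ 0.6605, -0.0878]), array([ 0.6628, -0.1468])]
side [(0.52, array([351., 215., 406., 314.]), [373.0, 291.7])]
top [(0.52, array([100., 173., 168., 288.]), [137.5, 228.9]), (0.41, array([203., 156., 374., 212.]), [275.2, 183.5])]
```

View pics/z23.png

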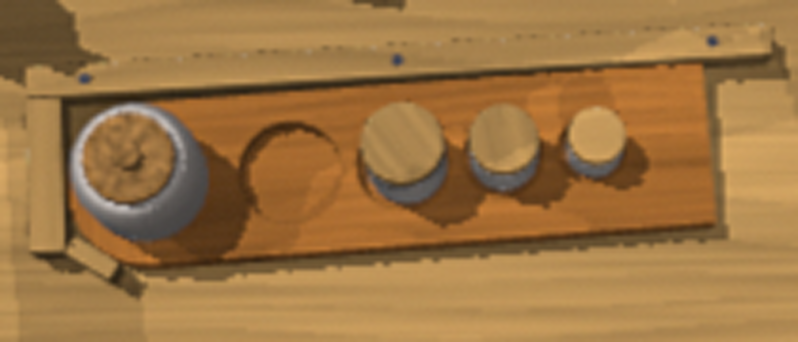

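View pics/z23s.png

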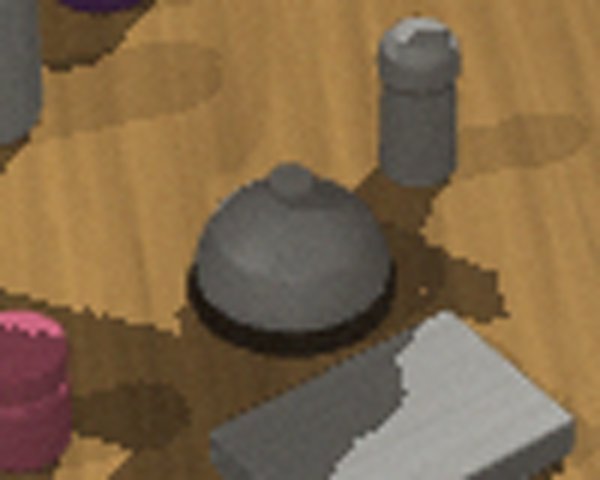

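View pics/z23b.png

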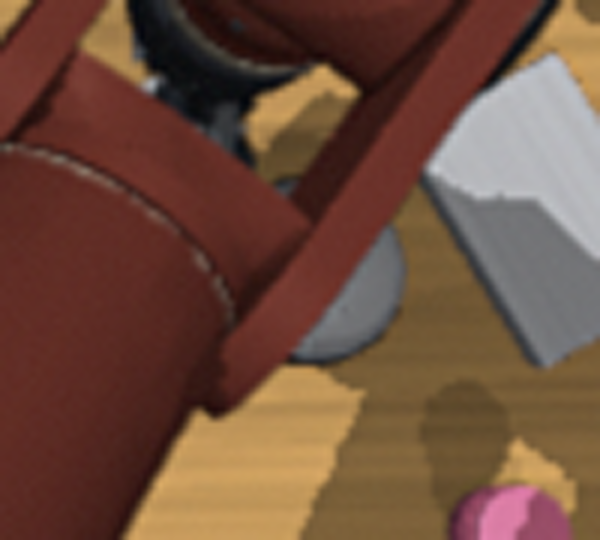

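Run:
```python
from view import *
R={n:eyes.get_image(n) for n in('side','top')}
print(at(R['top'],(456.4,263.6),.055),at(R['side'],(308.3,348.6),.055))
best=None
for q in([.651,.150,.04],[.652,.155,.045],[.649,.152,.04]): 
    overlay(R,q,[*well(q,'c'),.01],'c','v24_%d'%(q[0]*1000))
```

```text
[ 0.44513968 -0.41464766  0.055     ] [ 0.44810658 -0.41177012  0.055     ]
```

View pics/v24_651_top.png

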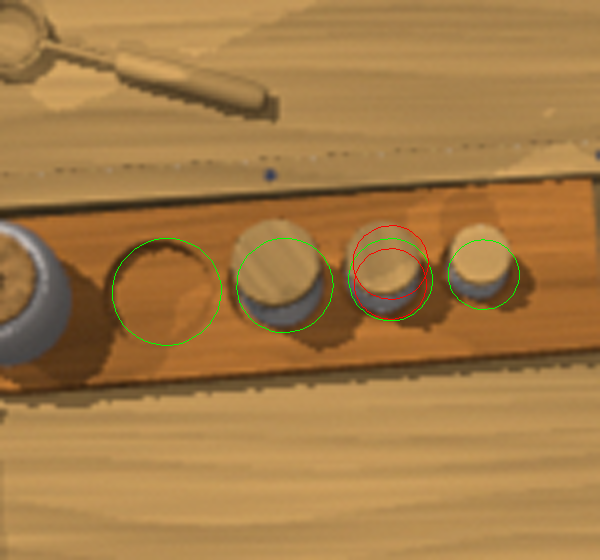

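View pics/v24_651_side.png

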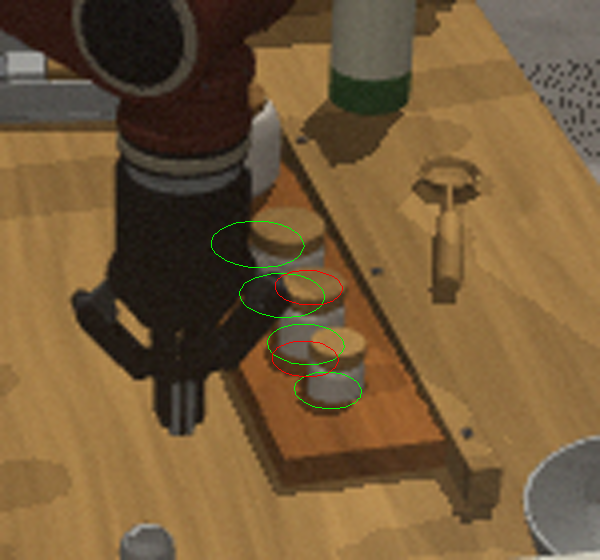

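Run:
```python
from view import *
r=eyes.get_image('top')
print('stop face',at(r,(202.3,180),.03)[:2],'free end top edge mid',at(r,(185+709/3.8,140+145/3.8),.022)[:2])
```

```text
stop face [0.6667417  0.20835952] free end top edge mid [ 0.66684276 -0.21963477]
```

Emit:
{"api": "play_rows", "payload": {
  "moves": [
    {"x": -2.1, "y": -2.25, "z": 0, "turn": 0, "jaw": 0},
    {"x": -2.1, "y": -2.25, "z": 0, "turn": 0, "jaw": 0},
    {"x": -2.1, "y": -2.25, "z": 0, "turn": 0, "jaw": 0},
    {"x": -2.1, "y": -2.25, "z": 0, "turn": 0, "jaw": 0},
    {"x": 0, "y": 0, "z": -3, "turn": 0, "jaw": 0},
    {"x": 0, "y": 0, "z": 0, "turn": 0, "jaw": 0},
    {"x": 0, "y": 0, "z": 0, "turn": 0, "jaw": 0}
  ]
}}

```text
t: 33.18
tool_pos: [0.4425, -0.4098, 0.0903]
tool_rot: [-1.224, 1.188, -1.18]
contact_force: [0.2, -0.4, 0.2]
opening: 0.0001
```

Run:
```python
from view import *
o=state()
R={n:snap(n,n[0]+'25') for n in('side','top')}
r=R['side']['img'][:,:,::-1]; cv2.imwrite('pics/z25s.png',cv2.resize(r[280:400,250:370],None,fx=5,fy=5,interpolation=cv2.INTER_CUBIC))
```

```text
33.18 tcp [ 0.4425 -0.4098  0.0903] jawang 1.9 op 0.0001 F [ 0.2 -0.4  0.2]
```

View pics/z25s.png

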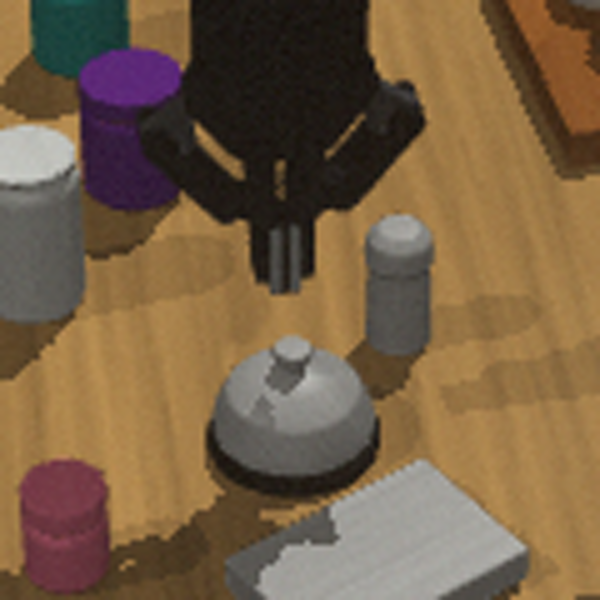

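View pics/t25.png

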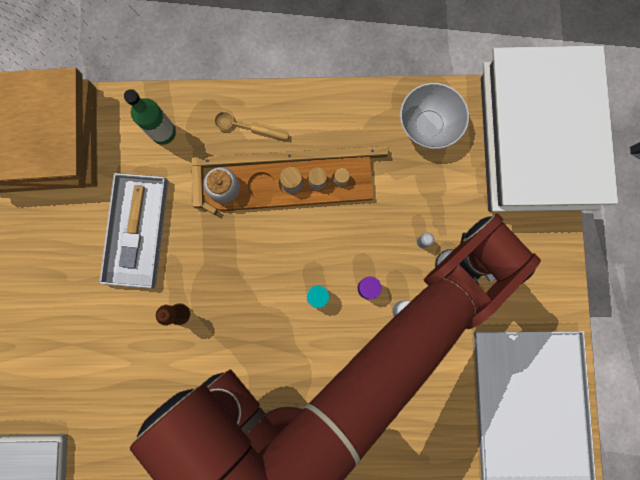

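The top view shows the board along the rail with the pots in it. The side view shows the fingers above the bell, about 3–4 mm off the button, so I'll correct that and press.

Emit:
{"api": "play_rows", "payload": {
  "moves": [
    {"x": 0.4, "y": -0.35, "z": 0, "turn": 0, "jaw": 0},
    {"x": 0, "y": 0, "z": -1.5, "turn": 0, "jaw": 0},
    {"x": 0, "y": 0, "z": -1.2, "turn": 0, "jaw": 0},
    {"x": 0, "y": 0, "z": 0, "turn": 0, "jaw": 0},
    {"x": 0, "y": 0, "z": 0, "turn": 0, "jaw": 0}
  ]
}}

```text
t: 33.7
tool_pos: [0.4475, -0.414, 0.0644]
tool_rot: [-1.225, 1.185, -1.182]
contact_force: [-0.3, -0.4, 0.3]
opening: 0.0004
```

Emit:
{"api": "play_rows", "payload": {
  "moves": [
    {"x": 0, "y": 0, "z": -0.4, "turn": 0, "jaw": 0},
    {"x": 0, "y": 0, "z": -0.4, "turn": 0, "jaw": 0},
    {"x": 0, "y": 0, "z": -0.3, "turn": 0, "jaw": 0},
    {"x": 0, "y": 0, "z": -0.2, "turn": 0, "jaw": 0},
    {"x": 0, "y": 0, "z": 0, "turn": 0, "jaw": 0}
  ]
}}

```text
t: 34.12
tool_pos: [0.4479, -0.415, 0.0524]
tool_rot: [-1.225, 1.184, -1.185]
contact_force: [0.3, -0.2, 2.3]
opening: -0.0001
```

Emit:
{"api": "play_rows", "payload": {
  "moves": [
    {"x": 0, "y": 0, "z": -0.2, "turn": 0, "jaw": 0},
    {"x": 0, "y": 0, "z": -0.2, "turn": 0, "jaw": 0},
    {"x": 0, "y": 0, "z": -0.1, "turn": 0, "jaw": 0},
    {"x": 0, "y": 0, "z": 0, "turn": 0, "jaw": 0}
  ]
}}

```text
t: 34.45
tool_pos: [0.4481, -0.4153, 0.0498]
tool_rot: [-1.225, 1.184, -1.184]
contact_force: [-3.8, 4.7, 12.3]
opening: 0.0001
```

The press reached 12 N with the plunger at its stop (TCP at 0.0498), so it is fully down. I'll rise and clear the bench.

Emit:
{"api": "play_rows", "payload": {
  "moves": [
    {"x": 0, "y": 0, "z": 1, "turn": 0, "jaw": 0},
    {"x": 0, "y": 0, "z": 3, "turn": 0, "jaw": 0},
    {"x": 0, "y": 0, "z": 4, "turn": 0, "jaw": 0},
    {"x": 0, "y": 0, "z": 4, "turn": 0, "jaw": 0},
    {"x": -2.5, "y": -3, "z": 1, "turn": 0, "jaw": 0},
    {"x": -2.5, "y": -3, "z": 0, "turn": 0, "jaw": 0},
    {"x": -2.5, "y": -3, "z": 0, "turn": 0, "jaw": 0},
    {"x": -2.5, "y": -3, "z": 0, "turn": 0, "jaw": 0}
  ]
}}

```text
t: 35.12
tool_pos: [0.3466, -0.5359, 0.178]
tool_rot: [-1.226, 1.183, -1.184]
contact_force: [0.1, 0.1, -0.0]
opening: -0.0
```

Emit:
{"api": "play_rows", "payload": {
  "moves": [
    {"x": -2.5, "y": -2, "z": 0, "turn": 0, "jaw": 0},
    {"x": -2.5, "y": -2, "z": 0, "turn": 0, "jaw": 0},
    {"x": 0, "y": 0, "z": 0, "turn": 0, "jaw": 0},
    {"x": 0, "y": 0, "z": 0, "turn": 0, "jaw": 0},
    {"x": 0, "y": 0, "z": 0, "turn": 0, "jaw": 0},
    {"x": 0, "y": 0, "z": 0, "turn": 0, "jaw": 0}
  ]
}}

```text
t: 35.62
tool_pos: [0.2984, -0.574, 0.1771]
tool_rot: [-1.225, 1.183, -1.183]
contact_force: [-0.0, -0.1, -0.4]
opening: -0.0
```

Run:
```python
from view import *
o=state()
R={n:snap(n,n[0]+'26') for n in('side','top')}
L=regions_of('top','brush'); m=L[0]['pixels'].astype(np.uint8); c=max(cv2.findContours(m,0,2)[0],key=len)
b=cv2.boxPoints(cv2.minAreaRect(c)); P=np.array([at(R['top'],p,.021)[:2] for p in b]); print('brush',np.round(P,3),P.mean(0))
q=[.652,.152,.042]
pots(R,{s:well(q,s) for s in 'bcd'},'bcd',dict(b=.01,c=.01,d=.01)); print([np.round(well(q,s),4) for s in 'bcd'])
for s,z in dict(shaker=0,pepper_mill=0,spice_tin=0,dough_cutter=0).items():
    for n in R:
        L=pinpoint(n,s); print(s,n,[np.round(at(R[n],d['point'],z)[:2],3) for d in L[:1]])
```

```text
35.62 tcp [ 0.2984 -0.574   0.1771] jawang 2.0 op -0.0 F [-0.  -0.1 -0.4]
brush [[0.455 0.415]
 [0.662 0.403]
 [0.657 0.358]
 [0.45  0.37 ]] [0.55605103 0.38668216]
b ['side', 'top'] [ 0.6603 -0.0162] rms 1.29
c ['side', 'top'] [ 0.6589 -0.0691] rms 7.0
d ['side', 'top'] [ 0.6686 -0.1429] rms 1.24
[array([ 0.6591, -0.0179]), array([ 0.662 , -0.0848]), array([ 0.6644, -0.1437])]
shaker side [array([ 0.503, -0.349])]
shaker top [array([ 0.499, -0.338])]
pepper_mill side [array([0.541, 0.41 ])]
pepper_mill top [array([0.329, 0.263])]
spice_tin side [array([ 0.332, -0.287])]
spice_tin top [array([ 0.665, -0.019])]
dough_cutter side [array([ 0.473, -0.504])]
dough_cutter top [array([ 0.476, -0.518])]
```

View pics/s26.png

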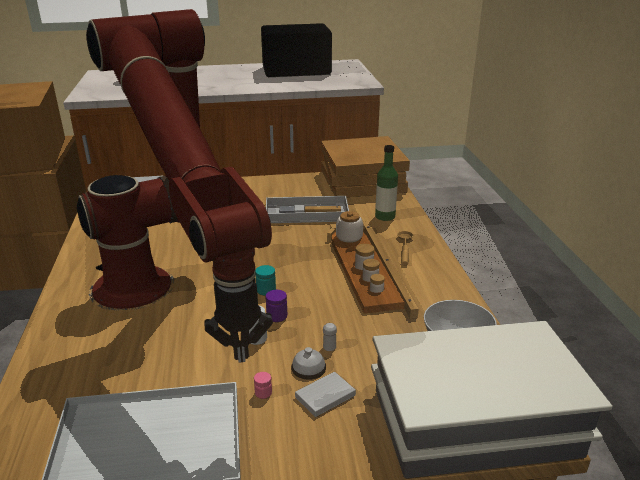

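View pics/t26.png

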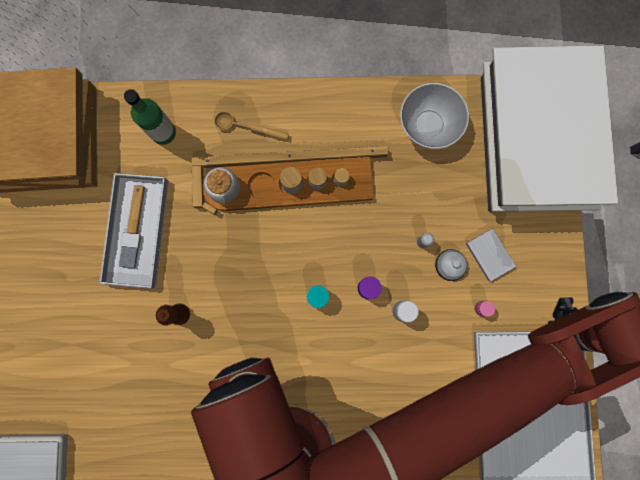

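Everything is in place: the board lies along the rail, three pots are seated, the brush is in the tray and the bell is up. The robot is clear, so I'm handing in.

```bash
python3 -c "
from station import finish_job
print(finish_job())"
```

```text
the job is handed in; nothing more can be done
None
```

The pizza station is set up and handed in after about 36 s of robot time; `finish_job` gives no verdict.

**What I did**
- **Brush:** it went into the utensil tray. The last picture puts its middle about 13 mm from the tray centre, lying along the tray's length.
- **Pots:** pot_a was the missing one, so its well stays empty. Pots b, c and d went into their own wells in that order.
- **Board:** I pushed it round near the free end until the force rose to 22 N with no more travel, which means it was against the rail.
- **Bell:** I pressed it once. The press took about 5 mm of travel and ended at 12 N against its stop, then I let it come up.

**What the last checks showed**
- **Board:** in both cameras it looks parallel to the rail, within a few mm of the rail and the stop.
- **Pots and brush:** all three pots look upright and seated, and the brush is in the tray.
- **Other things on the bench:** none of the bystanders shows any real shift.

**What disagreed**
- **Board outline fit:** once home, the automatic fit was poor (0.186 and 0.6, against 0.03–0.08 at the start). It gave a yaw of about 0.055, while I measured the rail at 0.040.
- **Pot_c fit:** the final fit was poor (7 px rms), so I judged pot_c's seat and the board's final position from the pictures.
- **Detector slips:** it confused two bystanders in one camera each. It put the pepper mill at the tray and the tin at the board, while the other camera had both in place.
- **Refused moves:** my first two move calls were refused with "invalid input" because the rows left out `z`. Nothing moved as a result.

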